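# Free the jammed tray and pack the tins

### The job

The silvery lift-out tray is jammed aslant in the packing crate: turn it level in the crate so that its corners come free, lift it out without wrenching at the crate, and stand it flat in the middle of the grey mat. Then pack all the painted tins on the bench (three or four of them) into the crate so that they all fit at once, each upright with its underside flat on the crate's floor. Leave the battleship, the loupe and the two lead figures where they are.

Things in the scene. Friction and masses are not known exactly. Their poses are not given: they have to be found in the camera images.
- crate: Wooden packing crate, fixed to the bench; origin under its centre; x = across, y = lengthways, z up. Walls 8 mm thick, floor 6 mm. Outside 168 mm (x) by 202 mm (y). End walls (across y) 104 mm high over the bench, long side walls 60 mm. The tray is jammed in it. The tins stand on the bench on its +y side, at world x 0.4 to 0.59, y 0.2 to 0.39, which is otherwise clear.
- crate_in (a point): Centre of the crate's inside floor, 6 mm above the bench; axes as the crate's. Inside 152 mm (x) by 186 mm (y). A steel rib across the floor (along x) fills y = +13 to +19 mm, 26 mm high, and makes two bays: on the -y side 106 mm long (101.5 mm clear of the lip above), on the +y side 74 mm long (69.5 mm clear of the lip).
- crate_mouth (a point): Centre of the crate's mouth, between the tops of its end walls, 104 mm above the bench; axes as the crate's. Along the top of each end wall a steel lip juts 4.5 mm inward, 6 mm thick, so the mouth is 177 mm long in y; it has no lips in x.
- tray_mid (a point): Silvery open lift-out tray, 120 mm (x) by 170 mm (y) by 70 mm high, about 0.4 kg. This point is its middle, 35 mm above its underside; z is the tray's own up. At first it lies lengthways in the crate tipped 0.3 rad about x over the rib, +y end high. Tipped, it is 183 mm long, so its corners catch under the lips; it passes the mouth only when level within 0.1 rad.
- tray_grip (a point): Where to hold the tray, 60 mm above the tray's middle along its z: on a red upright grip plate standing in the middle of the tray, 60 mm along x, 12 mm thick along y, its top edge 17 mm above this point, the tray's rim 25 mm below this point.
- mat: Grey felt mat lying on the bench, 170 mm (x) by 220 mm (y), 3 mm thick; origin at the centre of its underside. The tray's place.
- tin_red_mid (a point): Red painted parts tin with a brass band, 78 mm (x) by 92 mm (y) by 56 mm high, closed, heavy at the bottom; may be absent. This point is the centre of the tin half-way up, 28 mm above its underside. On the middle of its lid stands a steel grip plate, 10 mm thick along x, 40 mm long along y, 34 mm high (top 62 mm above this point).
- tin_blue_mid (a point): Blue painted parts tin with a brass band, 58 mm (x) by 92 mm (y) by 56 mm high, closed, heavy at the bottom; may be absent. This point is the centre of the tin half-way up, 28 mm above its underside. On the middle of its lid stands a steel grip plate, 10 mm thick along x, 40 mm long along y, 34 mm high (top 62 mm above this point).
- tin_green_mid (a point): Green painted parts tin with a brass band, 78 mm (x) by 62 mm (y) by 50 mm high, closed, heavy at the bottom; may be absent. This point is the centre of the tin half-way up, 25 mm above its underside. On the middle of its lid stands a steel grip plate, 10 mm thick along x, 40 mm long along y, 34 mm high (top 59 mm above this point).
- tin_yellow_mid (a point): Yellow painted parts tin with a brass band, 58 mm (x) by 62 mm (y) by 50 mm high, closed, heavy at the bottom; may be absent. This point is the centre of the tin half-way up, 25 mm above its underside. On the middle of its lid stands a steel grip plate, 10 mm thick along x, 40 mm long along y, 34 mm high (top 59 mm above this point).
- ship: Grey tin battleship, 200 mm long, origin under its centre. Bystander.
- loupe: Brass jeweller's loupe, 48 mm wide, 45 mm high, origin under its centre. Bystander.
- figure_a: Lead flat figure in blue on a 34 by 50 mm foot, 70 mm high, origin under its centre. Bystander.
- figure_b: Lead flat figure in red on a 34 by 50 mm foot, 70 mm high, origin under its centre. Bystander.

How it is judged:
By the outcome, as a careful person would: the job done as asked, in the order asked, and still so for the second after the job is handed in, with the robot touching nothing.
Of tin_red, tin_blue, tin_green, tin_yellow only 3 to 4 are there at a start; the rules pass over those that are not, and their reading is None.
At some moment in a run one of tin_red, tin_blue, tin_green, tin_yellow may be knocked a few centimetres aside while the robot is not near it.
It also fails if it takes over 210 s, if anything falls off the work surface, if the arm or the gripper's body presses on something with over 40 N, if the wrist force passes 120 N, or if a joint passes its speed limit or range.

### The arm

A 6-joint arm with a two-finger parallel gripper is mounted at the origin on the work surface. World frame = base frame: x ahead of the robot, y to its left, z up, the work surface at z = 0. Lengths are in m, angles in rad, forces in N, time in s.
With the tool pointing down it reaches from about 0.35 to 0.875 m from the base axis. Payload 4.2 kg.
Tool frame: the origin (TCP) lies between the finger pads; the fingertips stand 25 mm ahead of it and the grasp point (between the pads) lies 6 mm ahead of it; z points along the fingers, y is the line along which they close (so a half turn about z gives the same grasp; the last joint's range is limited). The gripper opens to 85 mm and grips with 20 to 120 N. Pads are 22 mm wide; open, the fingers measure 114 mm over their backs; the gripper's body (76 mm by 85 mm) begins 54 mm behind the grasp point. The pads swing forward as they close: fully open they stand 13 mm farther back than shut.
Start: joints at [-1.026, 0.385, 0.008, 0, -1.194, -0.259], TCP at [0.176, -0.6, 0.256] pointing down, gripper open.
Joint ranges: [-3.14, 3.14], [-1.21, 2.06], [-1.07, 1.41], [-3.16, 2.05], [-2.99, -0.16], [-3.1, 3.1]. Speed limits (rad/s): [2.79, 2.79, 3.14, 3.14, 3.14, 3.14].

### API

Orientations are given as [roll, pitch, yaw] about the fixed x, y, z axes, in that order (R = Rz(yaw) Ry(pitch) Rx(roll)).
In Python, from workcell import state, capture, close_job gives the robot as it stands.
- The arm moves only by the tool carry_out, never from a script. Its argument "deltas" is a list of rows, each a list of 3 entries, a list of its own where there are three numbers: the closure, from -1 (fully open) to 1 (shut), so that 0 is half open, then the shift along the tool's x, y, z in m, then the turn about the tool's z in degrees. A call has 1 to 20 rows; each row shifts and turns the commanded pose from where the row before left it, along the tool's axes as they then stand; what a row does not reach is not made up. A row lasts 1/12 s, in which the tool goes at most 41.7 mm and 7.16 degrees, less where a joint would pass 70% of its speed; a pose out of reach is approached as far as the arm can. A call with a gripper value outside its range is refused whole. The fingers move at their own pace and stop on an object; "force" is the grip in N (left out, the last holds). Time passes only in rows, so rows that do not move let the fingers close. It gives the time, the measured TCP pose, the force, the opening and the grip force at its end, in the units of the state.
- state(): the state, without advancing time (a new reading comes with each control period).
- capture(name): name is "scene" or "top" or "wrist"; returns a dict with "img" (384x512x3 uint8, blue, green, red), "z_map" (384x512 float32, m along the optical axis (not along the pixel's ray), 0 where there is no reading), "fx", "fy", "cx", "cy" (pixels), "R" (3x3) and "t" (3): a world point X has camera coordinates R X + t; the wrist camera has in their place "tool_from_camera" (4x4, takes a point from camera to tool coordinates, whose origin is the TCP and whose axes are the flange's). Camera axes: x right, y down, z forward; pixel columns grow to the right and rows downward; lengths in m; the calibration is good to about 2 mm. A picture is of the moment at which its call begins: read the wrist's pose just before it.
- close_job(): hands the job in; it is judged then, once.
The state is a dict: "time_s": time; "joint_positions": joint angles; "joint_velocities": joint speeds; "effort": joint torques, N m; "position": TCP position; "eef_rot": TCP orientation; "ft_force": force on the tool from outside, world axes, zero at the start; "torque": the same for the moment, N m; "width": opening from 0.0 (shut) to 1.0 (fully open); "grip_force": force on a finger pad.
Only numpy, scipy, OpenCV 4.12 (cv2) and the standard library are available. Lean on these libraries where they do the work, as an engineer would, in place of code of your own. Each camera call takes 0.05 s, during which the arm holds its last target. There are 200 camera calls.

## Working session

There is one attempt and no reset: what is moved stays moved. The work goes in short steps, Python scripts to look and compute and a tool call to move; the robot and the scene stay as the last step left them, time stands still between calls to the robot, and variables do not carry over. Pictures are saved under pics/ and viewed, at most 14 in all, crops included, and the job is handed in when it is done.

Besides the shell and the picture viewer there is one more tool, called after "Emit:" as a command line: name --argument value ..., lists and objects as JSON in quotes. carry_out: Moves the arm, as the interface text tells. Its arguments: {"type":"object","properties":{"deltas":{"type":"array","items":{"type":"array"}},"force":{"type":"number"}},"required":["deltas"]}

```bash
ls; mkdir -p pics
cat > h.py <<'E'
import numpy as np, cv2
from workcell import state, capture
def cloud(c):
    z=c["z_map"]; v,u=np.indices(z.shape)
    P=np.dstack([(u-c["cx"])/c["fx"]*z,(v-c["cy"])/c["fy"]*z,z])
    return (P-c["t"])@c["R"]   # R^T (P-t)
def px(c,X):
    p=c["R"]@np.asarray(X)+c["t"]; return p[0]/p[2]*c["fx"]+c["cx"],p[1]/p[2]*c["fy"]+c["cy"]
E
python3 - <<'E'
from h import *
s=state(); print(s)
for n in ("scene","top"):
    c=capture(n); np.savez(f"{n}0.npz",**c); cv2.imwrite(f"pics/{n}0.png",c["img"])
    print(n,c["fx"],c["cx"],c["cy"],np.round(c["R"],3).tolist(),np.round(c["t"],3),np.round(-c["R"].T@c["t"],3))
E
```

```text
pics
{'time_s': 0.0, 'joint_positions': array([-1.02636925e+00,  3.85541785e-01,  6.59065826e-03, -5.14668059e-04,
       -1.19395884e+00, -2.58599409e-01]), 'joint_velocities': array([ 0.00155406,  0.00032351, -0.00010616, -0.00160116, -0.00118871,
       -0.00046992]), 'effort': array([-9.03842392e-04, -3.92292809e+01,  1.88390082e+01,  4.18616250e+00,
       -4.92084117e-03,  1.07629634e-05]), 'position': array([ 0.17609054, -0.59912098,  0.25521433]), 'eef_rot': array([ 3.13942697e+00, -7.82712512e-05, -2.85595480e+00]), 'ft_force': array([ 0.08895658, -0.07338438,  0.40487573]), 'torque': array([-0.04151495, -0.00077524, -0.01330758]), 'grip_force': 0.0, 'width': 1.0015038500842517}
scene 472.37037232440775 253.31349713188152 197.13415432896178 [[0.443, 0.896, -0.016], [0.65, -0.334, -0.682], [-0.617, 0.292, -0.731]] [-0.261 -0.318  1.587] [ 1.302 -0.336  0.939]
top 411.4868021364217 255.37301753782597 189.78277164880188 [[-0.026, -1.0, 0.008], [-0.996, 0.025, -0.085], [0.085, -0.01, -0.996]] [0.015 0.613 1.21 ] [0.508 0.012 1.258]
```

View pics/scene0.png

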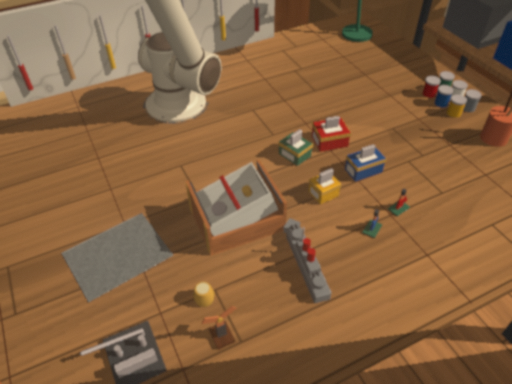

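View pics/top0.png

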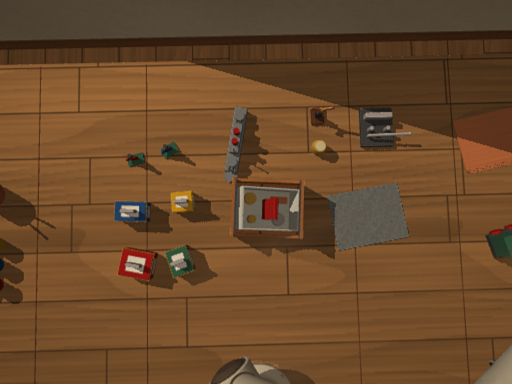

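The four tins are at top-view pixels (137,264) red, (180,262) green, (131,211) blue and (182,202) yellow. The crate is at (267,209), the mat at (369,216), and the ship touches close to the crate's +x side.

```bash
cat >> h.py <<'E'
def rect(XY):
    (c,(w,h),a)=cv2.minAreaRect((XY*1000).astype(np.float32)); return np.round(c,1),np.round((w,h),1),round(a,1)
HUE={"red":((0,6),(174,180)),"blue":((105,125),),"green":((60,95),),"yellow":((20,32),)}
HT={"red":.056,"blue":.056,"green":.05,"yellow":.05}
def tins(c,names=HUE):
    """lid outline by colour + plate, from depth cloud"""
    P=cloud(c); hsv=cv2.cvtColor(c["img"],cv2.COLOR_BGR2HSV); out={}
    for n in names:
        m=np.zeros(hsv.shape[:2],bool)
        for a,b in HUE[n]: m|=(hsv[...,0]>=a)&(hsv[...,0]<=b)
        m&=(hsv[...,1]>110)&(hsv[...,2]>50)&(P[...,2]>.02)&(P[...,2]<.07)&(P[...,0]>.35)&(P[...,0]<.65)&(P[...,1]>.15)&(P[...,1]<.46)
        k,lab,st,cen=cv2.connectedComponentsWithStats(m.astype(np.uint8))
        if k<2: print(n,"none"); continue
        i=1+st[1:,4].argmax(); u,v=cen[i]
        d=np.linalg.norm(P[...,:2]-np.median(P[lab==i][:,:2],0),axis=2)<.065
        lid=d&(abs(P[...,2]-HT[n])<.012); pl=d&(P[...,2]>HT[n]+.022)&(P[...,2]<HT[n]+.045)
        out[n]=(lid,pl); print(n,"px",np.round((u,v)),st[i,4],"lid",rect(P[lid][:,:2]),"z",np.round(np.median(P[lid][:,2]),4),"plate",pl.sum(),rect(P[pl][:,:2]),np.median(P[pl][:,2]).round(4))
    return out
E
python3 - <<'E'
from h import *
c=dict(np.load("top0.npz")); P=cloud(c); z=P[...,2]
print("bench z",np.median(z[230:330,300:330]), "noise",z[260:300,300:330].std())
tins(c)
box=(P[...,0]>.3)&(P[...,0]<.6)&(P[...,1]>-.16)&(P[...,1]<.13)
for lo,hi in((.048,.07),(.09,.115)):
    m=box&(z>lo)&(z<hi); print(lo,m.sum(),rect(P[m][:,:2]))
hsv=cv2.cvtColor(c["img"],cv2.COLOR_BGR2HSV)
m=box&((hsv[...,0]<6)|(hsv[...,0]>174))&(hsv[...,1]>150)&(P[...,0]<.5)
print("grip",rect(P[m][:,:2]),np.percentile(z[m],[2,20,50,80,95,99]).round(3))
t=m&(z>np.percentile(z[m],70)); print("top",rect(P[t][:,:2]),P[t].mean(0))
# mat
m=(hsv[...,1]<70)&(z<.012)&(P[...,1]<-.12)&(P[...,1]>-.45)&(P[...,0]>.3)&(P[...,0]<.6)
k,l,st,ce=cv2.connectedComponentsWithStats(cv2.morphologyEx(m.astype(np.uint8),cv2.MORPH_OPEN,np.ones((3,3))))
i=1+st[1:,4].argmax(); print("mat",rect(P[l==i][:,:2]),np.median(z[l==i]))
big=cv2.resize(c["img"][95:285,100:315],None,fx=3.7,fy=3.1,interpolation=cv2.INTER_CUBIC); cv2.imwrite("pics/big0.png",big)
s=dict(np.load("scene0.npz")); print("SCENE"); tins(s)
cv2.imwrite("pics/crate_s0.png",cv2.resize(s["img"][145:270,170:345],None,fx=4.5,fy=4.5,interpolation=cv2.INTER_CUBIC))
E
```

```text
bench z 0.0009765445570905716 noise 0.08099393481603716
red px [135. 264.] 528 lid (array([405.2, 350.9]), array([95.5, 79.6]), 77.9) z 0.0571 plate 64 (array([405. , 350.5]), array([39.7, 11.1]), 77.9) 0.0911
blue px [130. 211.] 302 lid (array([557.8, 366.4]), array([95.9, 58.5]), 88.1) z 0.0571 plate 55 (array([557.5, 365.8]), array([37.7,  9. ]), 89.3) 0.0902
green px [173. 254.] 44 lid (array([407.7, 250.7]), array([ 80.2, 116.4]), 10.0) z 0.0515 plate 53 (array([410.5, 226.1]), array([ 9.5, 40.2]), 17.3) 0.0843
yellow px [182. 202.] 174 lid (array([583.4, 217.6]), array([59., 64.]), 3.2) z 0.0514 plate 51 (array([583.4, 216.4]), array([ 9.7, 38.4]), 4.3) 0.0852
0.048 693 (array([535.6, -27.8]), array([184.5, 130.4]), 89.5)
0.09 616 (array([540.4, -30.3]), array([202.7, 131.8]), 86.1)Traceback (most recent call last):
  File "<stdin>", line 10, in <module>
    return _quantile_unchecked(
        a, q, axis, out, overwrite_input, method, keepdims, weights)
    return _ureduce(a,
                    func=_quantile_ureduce_func,
    ...<5 lines>...
                    overwrite_input=overwrite_input,
                    method=method)
    r = func(a, **kwargs)
    result = _quantile(arr,
                       quantiles=q,
    ...<2 lines>...
                       out=out,
                       weights=wgt)
    slices_having_nans = np.isnan(arr[-1, ...])
                                  ~~~^^^^^^^^^
IndexError: index -1 is out of bounds for axis 0 with size 0
```

```bash
cat > m.py <<'E'
from h import *
c=dict(np.load("top0.npz")); P=cloud(c); z=P[...,2]
box=(P[...,0]>.42)&(P[...,0]<.67)&(P[...,1]>-.16)&(P[...,1]<.13)
hsv=cv2.cvtColor(c["img"],cv2.COLOR_BGR2HSV); H=hsv[...,0]
wood=box&(H>6)&(H<20)&(hsv[...,1]>90)
for lo,hi in((.048,.07),(.09,.115)):
    m=wood&(z>lo)&(z<hi); m[:183,:240]=False; print(lo,m.sum(),rect(P[m][:,:2]),P[m].min(0).round(3),P[m].max(0).round(3))
m=box&((H<6)|(H>174))&(hsv[...,1]>150)&(z>.06)&(P[...,1]<.03)
print("grip",m.sum(),rect(P[m][:,:2]),np.percentile(z[m],[2,20,50,80,95,99]).round(3))
t=m&(z>np.percentile(z[m],95)-.006); print("top",t.sum(),rect(P[t][:,:2]),P[t].mean(0).round(4))
m=(abs(H.astype(int)-0)>=0)&(hsv[...,1]<75)&(z<.012)&(P[...,1]<-.12)&(P[...,1]>-.45)&(P[...,0]>.3)&(P[...,0]<.68)
k,l,st,ce=cv2.connectedComponentsWithStats(cv2.morphologyEx(m.astype(np.uint8),cv2.MORPH_OPEN,np.ones((3,3))))
i=1+st[1:,4].argmax(); print("mat",rect(P[l==i][:,:2]),np.median(z[l==i]))
s=dict(np.load("scene0.npz")); print("SCENE"); tins(s)
cv2.imwrite("pics/crate_s0.png",cv2.resize(s["img"][145:270,170:345],None,fx=4.5,fy=4.5,interpolation=cv2.INTER_CUBIC))
cv2.imwrite("pics/crate_t0.png",cv2.resize(c["img"][95:285,100:315],None,fx=3.1,fy=3.1,interpolation=cv2.INTER_CUBIC))
print("crate long profile y,z at x=.54:",[(round(float(P[209,u,1]),3),round(float(z[209,u]),3)) for u in range(228,308,3)])
print("cross x,z:",[(round(float(P[v,255,0]),3),round(float(z[v,255]),3)) for v in range(174,244,3)])
E
python3 m.py
```

```text
0.048 563 (array([557.7, -32.3]), array([184.7, 167.9]), 86.4) [ 0.47  -0.129  0.049] [0.646 0.065 0.07 ]
0.09 391 (array([557.2, -31.6]), array([203.5, 165.7]), 86.1) [ 0.468 -0.138  0.091] [0.634 0.074 0.112]
grip 289 (array([538.9, -34.1]), array([52.3, 98.5]), 61.8) [0.063 0.086 0.118 0.139 0.142 1.258]
top 94 (array([533.6, -36.4]), array([ 41.7, 101.9]), 50.2) [ 0.5504 -0.0494  0.1869]
mat (array([ 525.8, -341.3]), array([170.7, 220.4]), 9.5) 0.003910364606122799
SCENE
red px [331. 129.] 238 lid (array([409.3, 347.1]), array([95. , 86.4]), 78.9) z 0.0542 plate 65 (array([410.3, 347.1]), array([40.1, 15.7]), 68.0) 0.086
blue px [369. 171.] 72 lid (array([560.9, 362.3]), array([95.3, 65. ]), 85.1) z 0.0544 plate 67 (array([561.9, 362.8]), array([39.3, 13. ]), 89.3) 0.0862
green none
yellow px [299. 150.] 103 lid (array([416. , 223.2]), array([76.2, 65.4]), 17.8) z 0.0483 plate 57 (array([413.4, 221.7]), array([12.3, 39.3]), 14.3) 0.081
crate long profile y,z at x=.54: [(0.084, 0.003), (0.07, 0.109), (0.061, 0.106), (0.054, 0.077), (0.045, 0.106), (0.036, 0.126), (0.029, 0.051), (0.02, 0.049), (0.011, 0.045), (0.002, 0.042), (-0.007, 0.043), (-0.016, 0.043), (-0.024, 0.058), (-0.032, 0.088), (-0.039, 0.111), (-0.046, 0.132), (-0.054, 0.137), (-0.07, 0.023), (-0.08, 0.016), (-0.089, 0.013), (-0.098, 0.006), (-0.106, 0.028), (-0.112, 0.053), (-0.118, 0.074), (-0.123, 0.106), (-0.132, 0.106), (-0.153, 0.006)]
cross x,z: [(0.663, 0.002), (0.655, -0.001), (0.638, 0.065), (0.636, 0.002), (0.616, 0.114), (0.612, 0.061), (0.605, 0.045), (0.595, 0.059), (0.586, 0.055), (0.577, 0.057), (0.569, 0.041), (0.56, 0.042), (0.551, 0.044), (0.543, 0.041), (0.533, 0.065), (0.525, 0.062), (0.516, 0.042), (0.507, 0.045), (0.499, 0.114), (0.489, 0.006), (0.481, 0.059), (0.471, -0.0), (0.462, -0.002), (0.453, 0.001)]
```

View pics/crate_s0.png

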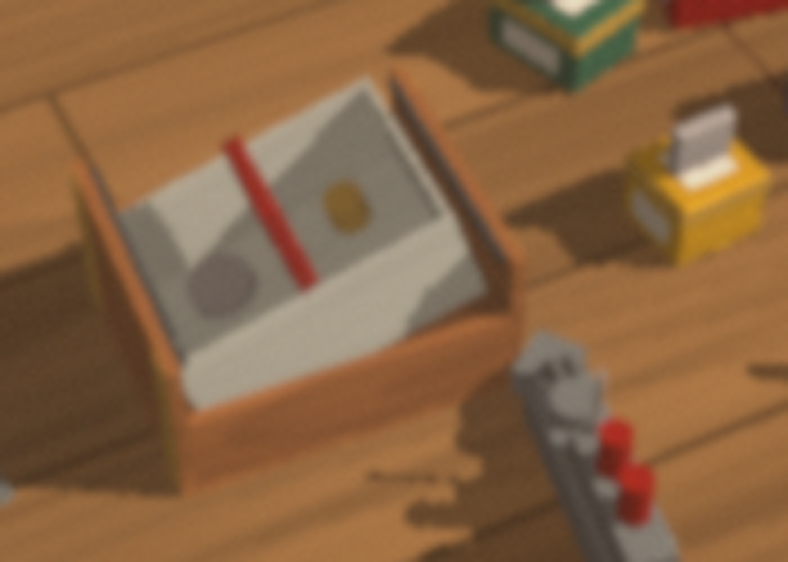

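View pics/crate_t0.png

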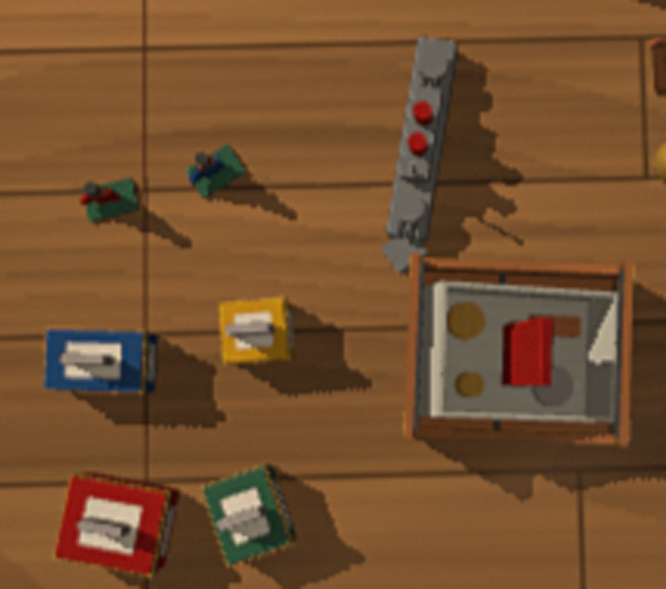

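The tray's red grip plate leans to -y, and its +y end is high under the lip at crop (430,350). The label sits beside the plate. Next I'll locate the plate's top edge and fix a move helper.

```bash
cat >> h.py <<'E'
CR=np.array([.5575,-.032]); CY=-3.9  # crate centre, yaw deg
def go(x,y,yaw,z=None,s=None):
    """print remaining move in tool axes: shift after turning (turn given first)"""
    s=s or state(); p=s["position"]; psi=s["eef_rot"][2]; t=np.degrees(psi)-yaw; t=(t+90)%180-90
    f=np.radians(np.degrees(psi)-t); d=np.array([x,y])-p[:2]
    X=np.array([np.cos(f),np.sin(f)]); Y=np.array([np.sin(f),-np.cos(f)])
    print("at",p.round(4),"rpy",np.degrees(s["eef_rot"]).round(2),"t",round(s["time_s"],1),"F",s["ft_force"].round(1),"w",round(s["width"],3),"g",round(s["grip_force"],1),"j6",s["joint_positions"][5].round(2))
    print("turn deg",round(t,2),"then tool x,y mm",(1000*d@X).round(1),(1000*d@Y).round(1),"z",None if z is None else round(1000*(p[2]-z),1))
def cr(x,y): # crate mm -> world
    a=np.radians(CY); return CR+np.array([[np.cos(a),-np.sin(a)],[np.sin(a),np.cos(a)]])@np.array([x,y])/1000
E
python3 - <<'E'
from h import *
for n in("top","scene"):
    c=dict(np.load(n+"0.npz")); P=cloud(c); z=P[...,2]; H,S,V=cv2.split(cv2.cvtColor(c["img"],cv2.COLOR_BGR2HSV))
    m=((H<6)|(H>174))&(S>150)&(z>.06)&(z<.16)&(abs(P[...,1]+.04)<.05)&(abs(P[...,0]-.55)<.07)
    t=m&(z>.129); print(n,"top",t.sum(),rect(P[t][:,:2]),P[t].mean(0).round(4),np.percentile(z[t],95))
    # fit plane of tray floor: grey pixels inside
    g=(S<60)&(z>.02)&(z<.11)&(abs(P[...,1]+.03)<.075)&(abs(P[...,0]-.555)<.045)
    q=P[g]; A=np.c_[q[:,:2],np.ones(len(q))]
    for _ in range(5):
        k=np.linalg.lstsq(A,q[:,2],rcond=None)[0]; r=q[:,2]-A@k; w=abs(r)<max(.004,np.median(abs(r))*2); q,A=q[w],A[w]
    print("floor slope",k[:2].round(3),len(q),"tilt",np.arctan(np.hypot(*k[:2])))
g=(.5575+.0,-.045); go(*cr(0,-17.7),CY,.26)
E
```

```text
top top 108 (array([553.5, -51.7]), array([11.1, 57.3]), 88.1) [ 0.553  -0.0516  0.1383] 0.1422217784969074
floor slope [-0.041  0.222] 441 tilt 0.22208143905858643
scene top 63 (array([557.5, -56.9]), array([10.1, 57.4]), 89.1) [ 0.562  -0.0569  0.1363] 0.13909448403690974
floor slope [-0.04   0.237] 401 tilt 0.23574312399724617
at [ 0.1761 -0.5992  0.2553] rpy [ 1.7989e+02 -1.0000e-02 -1.6363e+02] t 0.1 F [-0.   0.2  0.1] w 0.999 g 0.0 j6 -0.26
turn deg 20.27 then tool x,y mm -342.0 574.1 z -4.7
```

Emit:
carry_out --deltas '[[0,[0,0,0],7],[0,[0,0,0],7],[0,[0,0,0],6.3],[0,[-0.02,0.034,0],0],[0,[-0.02,0.034,0],0],[0,[-0.02,0.034,0],0],[0,[-0.02,0.034,0],0],[0,[-0.02,0.034,0],0],[0,[-0.02,0.034,0],0],[0,[-0.02,0.034,0],0],[0,[-0.02,0.034,0],0],[0,[-0.02,0.034,0],0],[0,[-0.02,0.034,0],0],[0,[-0.02,0.034,0],0],[0,[-0.02,0.034,0],0],[0,[-0.02,0.034,0],0],[0,[-0.02,0.034,0],0],[0,[-0.02,0.034,0],0],[0,[-0.02,0.034,0],0],[0,[0,0,0],0]]' --force 25

```text
time_s: 1.77
position: [0.5359, -0.0743, 0.2556]
eef_rot: [3.141, 0.001, 3.079]
ft_force: [-0.0, -0.7, -0.0]
width: 0.496
grip_force: 0.0
```

Run:
```python
from h import *
go(*cr(-1.5,-17.7),CY,.122)
c=capture("wrist"); np.savez("w0.npz",**c); cv2.imwrite("pics/w0.png",c["img"]); print(c["fx"],c["cx"],c["cy"],np.round(c["tool_from_camera"],3).tolist())
```

```text
at [ 0.5359 -0.0743  0.2556] rpy [1.7998e+02 6.0000e-02 1.7640e+02] t 1.8 F [-0.  -0.7 -0. ] w 0.496 g 0.0 j6 -1.8
turn deg 0.3 then tool x,y mm -17.1 25.9 z 133.6
325.6917480136772 251.4150938655384 189.047311807252 [[-0.0, -0.953, -0.304, 0.078], [1.0, -0.0, 0.001, 0.0], [-0.001, -0.304, 0.953, -0.117], [0.0, 0.0, 0.0, 1.0]]
```

View pics/w0.png

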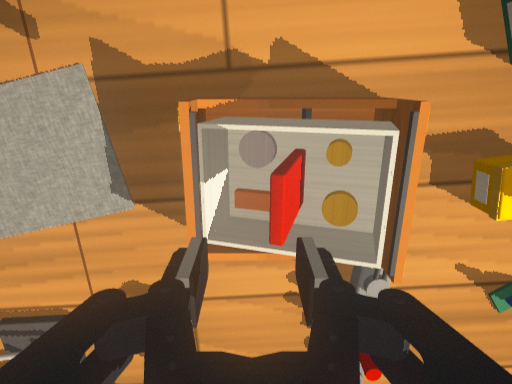

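The wrist view shows the red plate leaning at (275-305,150-245). The crate's end walls are at columns 188 and 410, and the fingers are half open. Next I'll measure both in the robot frame.

```bash
cat >> h.py <<'E'
from scipy.spatial.transform import Rotation as Ro
def wrist():
    s=state(); c=capture("wrist"); M=c["tool_from_camera"]; Rt=Ro.from_euler("xyz",s["eef_rot"]).as_matrix()
    A=Rt@M[:3,:3]; b=Rt@M[:3,3]+s["position"]; c["R"]=A.T; c["t"]=-A.T@b; return s,c
def cxy(P): # world -> crate mm
    a=np.radians(CY); return (P[...,:2]-CR)@np.array([[np.cos(a),-np.sin(a)],[np.sin(a),np.cos(a)]])*1000
E
python3 - <<'E'
from h import *
s,c=wrist(); P=cloud(c); z=P[...,2]; H,S,V=cv2.split(cv2.cvtColor(c["img"],cv2.COLOR_BGR2HSV)); ok=c["z_map"]>.1
print("bench z",np.median(z[20:60,300:440]))
m=((H<6)|(H>174))&(S>150)&ok&(z<.16)&(abs(P[...,1]+.04)<.05)&(abs(P[...,0]-.55)<.07)
t=m&(z>np.percentile(z[m],90)-.007); print("plate top",t.sum(),rect(P[t][:,:2]),P[t].mean(0).round(4),np.percentile(z[m],98), "crate mm",cxy(P[t]).mean(0).round(1))
e=ok&(H>6)&(H<20)&(S>90)&(abs(z-.104)<.008)&(abs(P[...,0]-.5575)<.12)&(abs(P[...,1]+.032)<.13)
q=cxy(P[e]); print("ends",rect(P[e][:,:2]),e.sum())
for sg in(-1,1):
    k=q[q[:,1]*sg>60]; print(sg,len(k),np.percentile(k,[2,50,98],axis=0).round(1).tolist())
# grip plate face slope
f=P[m]; f=f[(f[:,2]>.085)&(f[:,2]<.13)]; 
print("lean", np.polyfit(f[:,2],cxy(f)[:,1],1))
E
```

```text
bench z 0.00017770749178569077
plate top 1177 (array([551.8, -53.8]), array([13.4, 59.4]), 86.7) [ 0.5499 -0.0542  0.1376] 0.13969127079723434 crate mm [ -6.1 -22.6]
ends (array([557.2, -32.6]), array([204.9, 168.2]), 86.4) 3245
-1 1364 [[-82.6, -101.9], [-32.5, -97.6], [30.7, -93.0]]
1 1875 [[-83.3, 88.5], [-12.9, 95.8], [79.9, 100.4]]
lean [-305.86924606   23.4810683 ]
```

```bash
sed -i 's/^CR=.*/CR=np.array([.5572,-.0324]); CY=-3.75/' h.py; python3 -c "
from h import *
go(*cr(-4,-17),CY,.122)"
```

```text
at [ 0.533  -0.0775  0.2554] rpy [-1.7999e+02 -1.0000e-01  1.7622e+02] t 1.9 F [-0.3 -0.5  0.2] w 0.501 g 0.0 j6 -1.79
turn deg -0.03 then tool x,y mm -17.2 29.6 z 133.4
```

Emit:
carry_out --deltas '[[0,[-0.0057,0.01,0],0],[0,[-0.0057,0.01,0],0],[0,[-0.0057,0.0096,0],0],[0,[0,0,0],0],[0,[0,0,0.02],0],[0,[0,0,0.02],0],[0,[0,0,0.02],0],[0,[0,0,0.02],0],[0,[0,0,0],0],[0,[0,0,0],0],[0,[0,0,0],0]]'

```text
time_s: 2.78
position: [0.5526, -0.0506, 0.1776]
eef_rot: [-3.141, 0.002, 3.073]
ft_force: [1.1, -0.4, -0.1]
width: 0.503
grip_force: 0.0
```

```bash
python3 -c "
from h import *
go(*cr(-4,-17),CY,.122)"
```

```text
at [ 0.5526 -0.0506  0.1776] rpy [-1.7999e+02  1.2000e-01  1.7608e+02] t 2.8 F [ 1.1 -0.4 -0.1] w 0.503 g 0.0 j6 -1.84
turn deg -0.17 then tool x,y mm 0.6 1.5 z 55.6
```

Good. Lower to grasp height.

Emit:
carry_out --deltas '[[0,[0,0.0015,0.01],0],[0,[0,0,0.01],0],[0,[0,0,0.01],0],[0,[0,0,0.01],0],[0,[0,0,0.01],0],[0,[0,0,0.0055],0],[0,[0,0,0],0],[0,[0,0,0],0],[0.3,[0,0,0],0],[0.35,[0,0,0],0],[0.4,[0,0,0],0],[0.4,[0,0,0],0],[0.4,[0,0,0],0]]' --force 25

```text
time_s: 3.87
position: [0.552, -0.0489, 0.1212]
eef_rot: [3.141, 0.001, 3.073]
ft_force: [0.1, -0.3, 0.4]
width: 0.299
grip_force: 0.0
```

Emit:
carry_out --deltas '[[0.45,[0,0,0],0],[0.5,[0,0.002,-0.0005],0],[0.5,[0,0.002,-0.0005],0],[0.55,[0,0.002,-0.0005],0],[0.55,[0,0.002,-0.0005],0],[0.55,[0,0,0],0],[0.55,[0,0,0],0]]' --force 25

```text
time_s: 4.45
position: [0.5524, -0.0408, 0.1228]
eef_rot: [-3.141, -0.0, 3.073]
ft_force: [0.2, -0.4, 0.2]
width: 0.225
grip_force: 0.2
```

Emit:
carry_out --deltas '[[0.6,[0,0.002,-0.0005],0],[0.6,[0,0.002,-0.0005],0],[0.65,[0,0.002,-0.0005],0],[0.65,[0,0.0015,-0.0005],0],[0.7,[0,0.0015,-0.0005],0],[0.7,[0,0,0],0],[0.75,[0,0,0],0],[0.75,[0,0,0],0],[0.75,[0,0,0],0]]' --force 30

```text
time_s: 5.2
position: [0.5534, -0.0317, 0.1256]
eef_rot: [3.141, 0.001, 3.073]
ft_force: [-0.0, 2.1, 1.7]
width: 0.136
grip_force: 29.9
```

Run:
```python
from h import *
go(*cr(-4,0),CY,.13)
c=capture("top"); s=capture("scene"); P=cloud(c); z=P[...,2]; q=cxy(P)
for X in(-45,48):
    l=(abs(q[...,0]-X)<4)&(abs(q[...,1])<110); o=np.argsort(q[l][:,1]); print(X,[(int(a),int(b*1000)) for a,b in zip(q[l][o][::3,1],z[l][o][::3])])
cv2.imwrite("pics/s1.png",cv2.resize(s["img"][130:270,150:325],None,fx=4,fy=4,interpolation=cv2.INTER_CUBIC))
```

```text
at [ 0.5534 -0.0317  0.1256] rpy [1.7996e+02 6.0000e-02 1.7608e+02] t 5.2 F [-0.   2.1  1.7] w 0.136 g 29.9 j6 -1.87
turn deg -0.17 then tool x,y mm 0.2 -0.5 z -4.4
-45 [(-98, 104), (-95, 108), (-92, 102), (-92, 29), (-91, 34), (-89, 107), (-82, 99), (-79, 101), (-78, 82), (-77, 56), (-77, 35), (-73, 37), (-71, 34), (-68, 30), (-65, 33), (-62, 33), (-59, 33), (-56, 32), (-53, 34), (-49, 44), (-46, 46), (-43, 42), (-40, 49), (-34, 46), (-31, 46), (-23, 37), (-17, 33), (-14, 33), (-11, 453), (-8, 362), (-6, 358), (-4, 361), (-2, 360), (0, 36), (0, 452), (2, 451), (4, 357), (4, 453), (6, 355), (8, 450), (8, 359), (10, 452), (12, 450), (12, 414), (14, 413), (16, 451), (17, 420), (19, 421), (21, 416), (21, 424), (23, 423), (25, 422), (27, 419), (27, 426), (29, 425), (31, 422), (33, 420), (33, 429), (35, 427), (37, 426), (39, 423), (39, 430), (41, 429), (43, 428), (45, 428), (45, 429), (47, 429), (49, 428), (51, 427), (51, 432), (53, 429), (55, 430), (57, 429), (57, 437), (59, 432), (61, 434), (61, 434), (63, 434), (65, 433), (67, 431), (67, 433), (69, 435), (71, 434), (73, 437), (73, 437), (75, 436), (77, 433), (79, 435), (79, 436), (81, 434), (83, 436), (85, 436), (85, 436), (87, 435), (89, 435), (91, 438), (91, 436), (93, 435), (95, 440), (96, 440), (97, 434), (99, 437), (100, 441), (102, 442), (103, 442), (104, 441), (104, 440), (106, 441), (108, 444)]
48 [(-98, 103), (-95, 101), (-92, 105), (-92, 34), (-90, 102), (-87, 101), (-81, 102), (-79, 99), (-78, 77), (-77, 54), (-76, 40), (72, 37), (80, 38), (84, 37), (87, 102), (90, 102), (95, 105), (98, 104), (101, 106), (109, 2)]
```

View pics/s1.png

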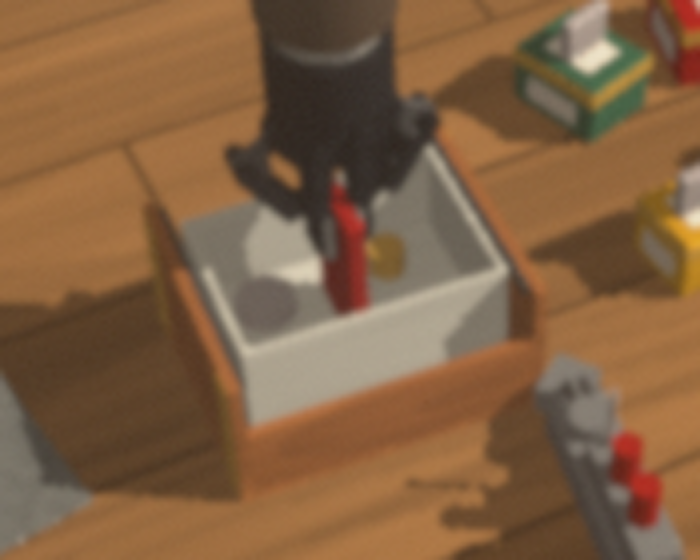

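The tray is now level in the crate, with the plate held squarely and a clear gap to both lips. I'll grip harder and lift slowly.

Emit:
carry_out --deltas '[[1,[0,-0.0005,0],0],[1,[0,0,0],0],[1,[0,0,-0.0015],0],[1,[0,0,-0.0015],0],[1,[0,0,-0.0015],0],[1,[0,0,-0.0015],0],[1,[0,0,0],0]]' --force 60

```text
time_s: 5.88
position: [0.5527, -0.0328, 0.131]
eef_rot: [-3.141, -0.001, 3.073]
ft_force: [-0.5, -0.1, -4.2]
width: 0.133
grip_force: 58.3
```

Emit:
carry_out --deltas '[[1,[0,0,-0.003],0],[1,[0,0,-0.003],0],[1,[0,0,-0.004],0],[1,[0,0,-0.005],0],[1,[0,0,-0.006],0],[1,[0,0,-0.007],0],[1,[0,0,-0.008],0],[1,[0,0,-0.01],0],[1,[0,0,-0.01],0],[1,[0,0,-0.01],0],[1,[0,0,-0.01],0],[1,[0,0,-0.01],0],[1,[0,0,-0.01],0],[1,[0,0,-0.01],0],[1,[0,0,-0.008],0],[1,[0,0,-0.005],0],[1,[0,0,0],0]]'

```text
time_s: 7.3
position: [0.5537, -0.0324, 0.2518]
eef_rot: [3.141, 0.003, 3.073]
ft_force: [-0.2, -1.2, -4.3]
width: 0.135
grip_force: 58.3
```

Run:
```python
from h import *
go(.5258,-.3413,9.5)
s,c=wrist(); P=cloud(c); H,S,V=cv2.split(cv2.cvtColor(c["img"],cv2.COLOR_BGR2HSV))
m=(S<75)&(P[...,2]<.012)&(P[...,1]<-.15)&(P[...,1]>-.48)&(P[...,0]>.3)&(P[...,0]<.68)&(c["z_map"]>.1)
k,l,st,ce=cv2.connectedComponentsWithStats(cv2.morphologyEx(m.astype(np.uint8),cv2.MORPH_OPEN,np.ones((3,3))))
i=1+st[1:,4].argmax(); print("mat wrist",rect(P[l==i][:,:2]),np.median(P[l==i][:,2]))
```

```text
at [ 0.5537 -0.0324  0.2518] rpy [1.7997e+02 1.5000e-01 1.7608e+02] t 7.3 F [-0.2 -1.2 -4.3] w 0.135 g 58.3 j6 -1.87
turn deg -13.42 then tool x,y mm 78.4 -300.0 z None
mat wrist (array([ 523.3, -275.2]), array([ 80.8, 203.3]), 73.9) 0.0027614356443841567
```

Emit:
carry_out --deltas '[[1,[0,0,0],-4.5],[1,[0,0,0],-4.5],[1,[0,0,0],-4.4],[1,[0.0049,-0.01875,0],0],[1,[0.0049,-0.01875,0],0],[1,[0.0049,-0.01875,0],0],[1,[0.0049,-0.01875,0],0],[1,[0.0049,-0.01875,0],0],[1,[0.0049,-0.01875,0],0],[1,[0.0049,-0.01875,0],0],[1,[0.0049,-0.01875,0],0],[1,[0.0049,-0.01875,0],0],[1,[0.0049,-0.01875,0],0],[1,[0.0049,-0.01875,0],0],[1,[0.0049,-0.01875,0],0],[1,[0.0049,-0.01875,0],0],[1,[0.0049,-0.01875,0],0],[1,[0.0049,-0.01875,0],0],[1,[0.0049,-0.01875,0],0],[1,[0,0,0],0]]'

```text
time_s: 9.02
position: [0.5243, -0.3441, 0.2488]
eef_rot: [3.141, -0.002, -2.979]
ft_force: [1.4, 0.6, -5.1]
width: 0.132
grip_force: 59.4
```

Emit:
carry_out --deltas '[[1,[0,0,0],0],[1,[0,0,0.008],0],[1,[0,0,0.01],0],[1,[0,0,0.012],0],[1,[0,0,0.014],0],[1,[0,0,0.015],0],[1,[0,0,0.015],0],[1,[0,0,0.015],0],[1,[0,0,0.014],0],[1,[0,0,0.012],0],[1,[0,0,0.01],0],[1,[0,0,0.007],0],[1,[0,0,0.005],0],[1,[0,0,0],0],[1,[0,0,0],0]]'

```text
time_s: 10.27
position: [0.5253, -0.3412, 0.1134]
eef_rot: [-3.141, 0.0, -2.976]
ft_force: [0.5, 0.0, -4.3]
width: 0.132
grip_force: 59.3
```

```bash
python3 -c "
from h import *
go(.5258,-.3413,9.5,.0966)"
```

```text
at [ 0.5253 -0.3412  0.1134] rpy [-1.7998e+02  1.0000e-02 -1.7050e+02] t 10.3 F [ 0.5  0.  -4.3] w 0.132 g 59.3 j6 -1.09
turn deg -0.0 then tool x,y mm -0.5 -0.1 z 16.8
```

Emit:
carry_out --deltas '[[1,[0,0,0.004],0],[1,[0,0,0.004],0],[1,[0,0,0.003],0],[1,[0,0,0.0015],0],[1,[0,0,0.001],0],[1,[0,0,0.001],0],[1,[0,0,0],0],[1,[0,0,0],0]]'

```text
time_s: 10.93
position: [0.5252, -0.3414, 0.0989]
eef_rot: [-3.141, 0.0, -2.976]
ft_force: [-0.1, 0.3, -4.1]
width: 0.135
grip_force: 59.5
```

Emit:
carry_out --deltas '[[1,[0,0,0.001],0],[1,[0,0,0.001],0],[1,[0,0,0.0005],0],[1,[0,0,0],0],[1,[0,0,0],0]]'

```text
time_s: 11.35
position: [0.5252, -0.3413, 0.097]
eef_rot: [-3.141, 0.0, -2.976]
ft_force: [-2.2, 1.9, 0.3]
width: 0.131
grip_force: 60.1
```

The tray is in contact with the mat. Release, back out and rise.

Emit:
carry_out --deltas '[[0.6,[0,0,0],0],[0.3,[0,0,0],0],[0,[0,0,0],0],[0,[0,0,0],0],[0,[0,0,0],0],[0,[0,0,-0.005],0],[0,[0,0,-0.01],0],[0,[0,0,-0.015],0],[0,[0,0,-0.02],0],[0,[0,0,-0.025],0],[0,[0,0,-0.03],0],[0,[0,0,-0.03],0],[0,[0,0,-0.02],0],[0,[0,0,0],0]]' --force 30

```text
time_s: 12.52
position: [0.5272, -0.3427, 0.2587]
eef_rot: [-3.134, 0.01, -2.975]
ft_force: [0.8, -0.3, 1.5]
width: 0.501
grip_force: 0.0
```

Run:
```python
from h import *
c=capture("top"); np.savez("top1.npz",**c); P=cloud(c); z=P[...,2]; H,S,V=cv2.split(cv2.cvtColor(c["img"],cv2.COLOR_BGR2HSV))
m=(S<75)&(abs(z-.073)<.012)&(abs(P[...,0]-.525)<.14)&(abs(P[...,1]+.34)<.14); print("tray rim",m.sum(),rect(P[m][:,:2]),np.median(z[m]))
tins(c); 
s,w=wrist(); go(.4,.35,0)
cv2.imwrite("pics/t1.png",c["img"])
print(np.degrees(s["joint_positions"]).round(0))
```

```text
tray rim 57 (array([ 480.8, -392. ]), array([12.5, 79.2]), 10.5) 0.07251595833124413
red px [135. 264.] 537 lid (array([405.6, 351.3]), array([95.4, 79.9]), 77.9) z 0.0572 plate 60 (array([405.8, 350.5]), array([40.7, 10. ]), 77.2) 0.0909
blue px [130. 211.] 301 lid (array([557.8, 366. ]), array([94.1, 58.4]), 88.1) z 0.0571 plate 54 (array([557.7, 365.1]), array([38.5,  8.9]), 88.8) 0.0904
green px [178. 253.] 77 lid (array([410.2, 226.1]), array([78.7, 64.4]), 18.9) z 0.0511 plate 53 (array([410.3, 226. ]), array([ 9.9, 40.1]), 18.0) 0.0843
yellow px [182. 202.] 173 lid (array([583.3, 217.4]), array([59.3, 64.2]), 3.3) z 0.0512 plate 55 (array([583.2, 216.5]), array([10.1, 38.8]), 4.3) 0.085
at [ 0.5253 -0.3413  0.2532] rpy [-179.92    0.18 -170.53] t 12.6 F [-0.1  0.   0.2] w 0.499 g 0.0 j6 -1.09
turn deg 9.47 then tool x,y mm 125.3 691.3 z None
[-18.  22.   0.   0. -68. -62.]
```

View pics/t1.png

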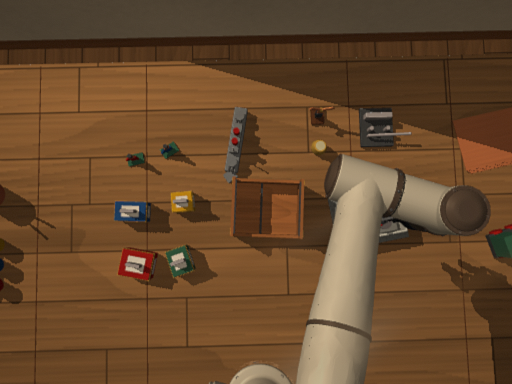

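The crate is empty apart from the rib at column 264, and the tins have not moved: red (135,264), green (180,262), blue (130,211), yellow (182,202). Next is red.

```bash
python3 -c "
from h import *
go(.4056,.3512,-12.1+90,.18)"
```

```text
at [ 0.5253 -0.3413  0.2532] rpy [-179.92    0.18 -170.53] t 12.6 F [-0.1  0.   0.2] w 0.499 g 0.0 j6 -1.09
turn deg -68.43 then tool x,y mm -652.0 262.2 z 73.2
```

Emit:
carry_out --deltas '[[0,[0,0,0],-5],[0,[0,0,0],-6.5],[0,[0,0,0],-6.5],[0,[0,0,0],-7],[0,[0,0,0],-7],[0,[0,0,0],-7],[0,[0,0,0],-7],[0,[0,0,0],-6.5],[0,[0,0,0],-6],[0,[0,0,0],-5.5],[0,[0,0,0],-4.4],[0,[0,0,0],0]]'

```text
time_s: 13.62
position: [0.5244, -0.341, 0.2499]
eef_rot: [3.139, 0.001, -1.781]
ft_force: [-0.6, -0.3, 0.4]
width: 0.499
grip_force: 0.0
```

Emit:
carry_out --deltas '[[0,[-0.02,0.008,0],0],[0,[-0.0326,0.0131,0],0],[0,[-0.0326,0.0131,0],0],[0,[-0.0326,0.0131,0],0],[0,[-0.0326,0.0131,0],0],[0,[-0.0326,0.0131,0],0],[0,[-0.0326,0.0131,0],0],[0,[-0.0326,0.0131,0],0],[0,[-0.0326,0.0131,0],0],[0,[-0.0326,0.0131,0],0],[0,[-0.0326,0.0131,0],0],[0,[-0.0326,0.0131,0],0],[0,[-0.0326,0.0131,0],0],[0,[-0.0326,0.0131,0],0],[0,[-0.0326,0.0131,0],0],[0,[-0.0326,0.0131,0],0],[0,[-0.0326,0.0131,0],0],[0,[-0.0326,0.0131,0],0],[0,[-0.0326,0.0131,0],0],[0,[-0.02,0.008,0],0]]'

```text
time_s: 15.28
position: [0.4096, 0.327, 0.2505]
eef_rot: [3.141, -0.001, -1.783]
ft_force: [-0.0, -0.1, 0.4]
width: 0.5
grip_force: 0.0
```

Emit:
carry_out --deltas '[[0,[-0.018,0.007,0.01],0],[0,[-0.005,0.002,0.02],0],[0,[0,0,0.02],0],[0,[0,0,0.02],0],[0,[0,0,0],0],[0,[0,0,0],0],[0,[0,0,0],0]]'

```text
time_s: 15.87
position: [0.407, 0.3491, 0.1821]
eef_rot: [-3.141, 0.001, -1.783]
ft_force: [0.6, 1.0, 0.8]
width: 0.5
grip_force: 0.0
```

Run:
```python
from h import *
go(.4056,.3512,-12.1+90,.084)
s,c=wrist(); P=cloud(c); z=P[...,2]; ok=c["z_map"]>.06
tins(c,["red"])
```

```text
at [0.407  0.3491 0.1821] rpy [-1.7995e+02  4.0000e-02 -1.0216e+02] t 15.9 F [0.6 1.  0.8] w 0.5 g 0.0 j6 -1.22
turn deg -0.06 then tool x,y mm -1.8 1.8 z 98.1
red px [254. 181.] 6902 lid (array([404.4, 350.2]), array([93.6, 79.3]), 78.0) z 0.0561 plate 856 (array([404.2, 349.8]), array([40.2,  9.9]), 77.8) 0.0897
```

Emit:
carry_out --deltas '[[0,[-0.001,0.003,0.015],0],[0,[0,0,0.02],0],[0,[0,0,0.02],0],[0,[0,0,0.02],0],[0,[0,0,0.015],0],[0,[0,0,0.008],0],[0,[0,0,0],0],[0.4,[0,0,0],0],[1,[0,0,0],0],[1,[0,0,0],0],[1,[0,0,0],0],[1,[0,0,0],0],[1,[0,0,0],0],[1,[0,0,-0.003],0],[1,[0,0,-0.005],0],[1,[0,0,0],0]]' --force 80

```text
time_s: 17.25
position: [0.4035, 0.35, 0.0914]
eef_rot: [3.141, -0.001, -1.783]
ft_force: [0.3, 1.3, -3.7]
width: 0.104
grip_force: 78.0
```

Emit:
carry_out --deltas '[[1,[0,0,-0.01],0],[1,[0,0,-0.02],0],[1,[0,0,-0.02],0],[1,[0,0,-0.02],0],[1,[0,0,-0.02],0],[1,[0,0,-0.02],0],[1,[0,0,-0.015],0],[1,[0,0,-0.01],0],[1,[0,0,0],-3],[1,[0,0,0],-3],[1,[0,0,0],-2.4],[1,[0,0,0],0]]'

```text
time_s: 18.25
position: [0.4034, 0.3499, 0.2259]
eef_rot: [3.14, -0.001, -1.635]
ft_force: [0.5, 0.3, -4.5]
width: 0.1
grip_force: 78.3
```

```bash
sed -i 's/^CR=.*/CR=np.array([.5572,-.0326]); CY=-3.7/' h.py; python3 -c "
from h import *
go(*cr(-31.7,-37.75),CY+90,.093)"
```

```text
at [0.4034 0.3499 0.2259] rpy [ 1.7993e+02 -7.0000e-02 -9.3700e+01] t 18.2 F [ 0.5  0.3 -4.5] w 0.1 g 78.3 j6 -1.08
turn deg -0.0 then tool x,y mm 409.5 -146.5 z 132.9
```

Emit:
carry_out --deltas '[[1,[0.0125,-0.0045,0],0],[1,[0.0256,-0.0092,0],0],[1,[0.0256,-0.0092,0],0],[1,[0.0256,-0.0092,0],0],[1,[0.0256,-0.0092,0],0],[1,[0.0256,-0.0092,0],0],[1,[0.0256,-0.0092,0],0],[1,[0.0256,-0.0092,0],0],[1,[0.0256,-0.0092,0],0],[1,[0.0256,-0.0092,0],0],[1,[0.0256,-0.0092,0],0],[1,[0.0256,-0.0092,0],0],[1,[0.0256,-0.0092,0],0],[1,[0.0256,-0.0092,0],0],[1,[0.0256,-0.0092,0],0],[1,[0.0256,-0.0092,0],0],[1,[0.0125,-0.004,0],0],[1,[0,0,0],0],[1,[0,0,0],0],[1,[0,0,0],0]]'

```text
time_s: 19.92
position: [0.5229, -0.0672, 0.226]
eef_rot: [3.141, 0.0, -1.637]
ft_force: [1.0, 0.4, -3.0]
width: 0.1
grip_force: 78.3
```

Run:
```python
from h import *
go(*cr(-31.7,-37.75),CY+90,.093)
s,c=wrist(); P=cloud(c); z=P[...,2]; H,S,V=cv2.split(cv2.cvtColor(c["img"],cv2.COLOR_BGR2HSV)); cv2.imwrite("pics/w2.png",c["img"])
q=cxy(P); e=(c["z_map"]>.06)&(H>6)&(H<22)&(S>80)&(abs(z-.104)<.006)&(abs(q[...,1])<115)&(abs(q[...,0])<95)
print("crate rect",rect(P[e][:,:2]))
for a in(-1,1):
    k=q[e&(q[...,1]*a>70)]; print(a,len(k),np.percentile(k,[2,98],axis=0).round(1).tolist())
r=((H<6)|(H>174))&(S>110)&(c["z_map"]>.06)&(z>.09); print("red",rect(P[r][:,:2]),np.percentile(z[r],[5,95]).round(3), cxy(P[r]).min(0),cxy(P[r]).max(0))
```

```text
at [ 0.5229 -0.0672  0.226 ] rpy [ 1.7994e+02  1.0000e-02 -9.3770e+01] t 19.9 F [ 1.   0.4 -3. ] w 0.1 g 78.3 j6 -0.25
turn deg -0.07 then tool x,y mm 1.0 -0.3 z 133.0
crate rect (array([557. , -32.9]), array([203.6, 168.4]), 86.4)
-1 3377 [[-80.2, -101.7], [79.8, -88.5]]
1 274 [[-46.8, 92.8], [25.5, 101.1]]
red (array([521.9, -77.4]), array([74.7, 76.2]), 86.3) [0.196 0.199] [-70.41091832 -84.34328674] [ 5.80128297 -9.61737722]
```

View pics/w2.png

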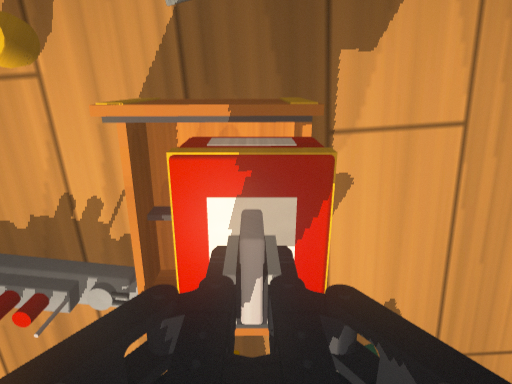

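The wrist view shows the red tin hanging over the -y bay. Its -y edge at row 150 is about 3 mm inside the lip at row 118, so I'll shift it 1.5 mm towards +y and lower it.

Emit:
carry_out --deltas '[[1,[-0.0015,0,0.01],0],[1,[0,0,0.012],0],[1,[0,0,0.012],0],[1,[0,0,0.012],0],[1,[0,0,0.012],0],[1,[0,0,0.01],0],[1,[0,0,0.008],0],[1,[0,0,0.008],0],[1,[0,0,0.008],0],[1,[0,0,0.008],0],[1,[0,0,0.008],0],[1,[0,0,0.008],0],[1,[0,0,0.005],0],[1,[0,0,0],0],[1,[0,0,0],0]]'

```text
time_s: 21.22
position: [0.5236, -0.0659, 0.1051]
eef_rot: [3.141, -0.0, -1.636]
ft_force: [0.3, 0.5, -4.7]
width: 0.103
grip_force: 78.2
```

Emit:
carry_out --deltas '[[1,[0,0,0.004],0],[1,[0,0,0.003],0],[1,[0,0,0.002],0],[1,[0,0,0.001],0],[1,[0,0,0.001],0],[1,[0,0,0],0],[1,[0,0,0],0]]'

```text
time_s: 21.8
position: [0.5236, -0.0658, 0.0944]
eef_rot: [-3.142, -0.0, -1.636]
ft_force: [0.7, -0.0, -3.0]
width: 0.102
grip_force: 78.4
```

Emit:
carry_out --deltas '[[1,[0,0,0.001],0],[1,[0,0,0.001],0],[1,[0,0,0.001],0],[1,[0,0,0.001],0],[1,[0,0,0.001],0],[1,[0,0,0],0],[1,[0,0,0],0]]'

```text
time_s: 22.38
position: [0.5237, -0.0659, 0.0907]
eef_rot: [-3.141, -0.0, -1.635]
ft_force: [-2.7, 0.3, 5.8]
width: 0.104
grip_force: 79.7
```

Emit:
carry_out --deltas '[[0.7,[0,0,0],0],[0.4,[0,0,0],0],[0.4,[0,0,0],0],[0.4,[0,0,0],0],[0.4,[0,0,-0.005],0],[0.4,[0,0,-0.01],0],[0.4,[0,0,-0.02],0],[0.4,[0,0,-0.02],0],[0.3,[0,0,-0.02],0],[0.1,[0,0,-0.02],0],[0,[0,0,-0.02],0],[0,[0,0,-0.015],0],[0,[0,0,-0.005],0],[0,[0,0,0],0],[0,[0,0,0],0]]' --force 80

```text
time_s: 23.63
position: [0.5232, -0.0657, 0.2241]
eef_rot: [3.141, 0.0, -1.636]
ft_force: [0.5, 0.1, -0.7]
width: 0.499
grip_force: 0.0
```

```bash
cat > look.py <<'E'
from h import *
import sys
s,c=wrist(); P=cloud(c); z=P[...,2]; q=cxy(P); ok=c["z_map"]>.06
print("WRIST in crate: level lids")
H,S,V=cv2.split(cv2.cvtColor(c["img"],cv2.COLOR_BGR2HSV))
for n,zz in(("red",.062),("blue",.062),("green",.056),("yellow",.056)):
    m=np.zeros(H.shape,bool)
    for a,b in HUE[n]: m|=(H>=a)&(H<=b)
    m&=ok&(S>110)&(abs(z-zz)<.009)&(abs(q[...,0])<80)&(abs(q[...,1])<95)
    if m.sum()>150: print(n,m.sum(),"crate mm",rect(q[m]/1000),"z",np.percentile(z[m],[5,50,95]).round(4))
t=capture("top"); np.savez("topL.npz",**t); cv2.imwrite("pics/%s.png"%sys.argv[1],t["img"]); print("TOP"); tins(t,sys.argv[2:])
E
python3 look.py t2 blue green yellow
python3 -c "
from h import *
go(.5568,.365,-1.9+90,.15)"
```

```text
WRIST in crate: level lids
red 5494 crate mm (array([-31.4, -36.9]), array([90. , 75.9]), 90.0) z [0.0608 0.0621 0.0632]
yellow 172 crate mm (array([-31.7, -36.9]), array([92.4, 78.9]), 89.9) z [0.0559 0.0597 0.0611]
TOP
blue px [130. 211.] 304 lid (array([558.1, 365.9]), array([95.3, 58.5]), 87.5) z 0.0572 plate 54 (array([557.7, 365.4]), array([38.6,  8.8]), 88.7) 0.0902
green px [169. 256.] 28 lid (array([409.5, 228.9]), array([78.3, 58.6]), 19.3) z 0.0512 plate 37 (array([408.9, 230.3]), array([ 8.9, 30.1]), 16.9) 0.0846
yellow px [182. 201.] 165 lid (array([583.6, 217.2]), array([59. , 63.9]), 3.2) z 0.0512 plate 52 (array([583.4, 216.9]), array([ 9.9, 39.6]), 3.3) 0.085
at [ 0.5229 -0.0658  0.2232] rpy [ 1.7986e+02 -1.0000e-02 -9.3740e+01] t 23.7 F [-0.1  0.3  1.2] w 0.5 g 0.0 j6 -0.25
turn deg -1.84 then tool x,y mm -431.7 -19.6 z 73.2
```

Red stands flat and square at crate (-31.7,-36.9) mm. Next is blue.

Emit:
carry_out --deltas '[[0,[0,0,0],-1.8],[0,[-0.015,-0.0005,0],0],[0,[-0.0261,-0.0012,0],0],[0,[-0.0261,-0.0012,0],0],[0,[-0.0261,-0.0012,0],0],[0,[-0.0261,-0.0012,0],0],[0,[-0.0261,-0.0012,0],0],[0,[-0.0261,-0.0012,0],0],[0,[-0.0261,-0.0012,0],0],[0,[-0.0261,-0.0012,0],0],[0,[-0.0261,-0.0012,0],0],[0,[-0.0261,-0.0012,0],0],[0,[-0.0261,-0.0012,0],0],[0,[-0.0261,-0.0012,0],0],[0,[-0.0261,-0.0012,0],0],[0,[-0.0261,-0.0012,0.01],0],[0,[-0.0261,-0.0012,0.01],0],[0,[-0.0261,-0.0012,0.01],0],[0,[0,0,0.01],0],[0,[0,0,0],0]]'

```text
time_s: 25.4
position: [0.556, 0.366, 0.1796]
eef_rot: [3.136, -0.005, -1.603]
ft_force: [-0.2, -1.2, -0.5]
width: 0.499
grip_force: 0.0
```

Emit:
carry_out --deltas '[[0,[0,0,0],0],[0,[0,0,0],0]]'

```text
time_s: 25.57
position: [0.5579, 0.365, 0.1843]
eef_rot: [3.141, -0.001, -1.605]
ft_force: [-0.5, -0.8, 1.5]
width: 0.506
grip_force: 0.0
```

```bash
cat > wl.py <<'E'
from h import *
import sys
s,c=wrist(); o=tins(c,[sys.argv[1]]); P=cloud(c); pl=P[o[sys.argv[1]][1]]
x,y=rect(pl[:,:2])[0]/1000; go(x,y,float(sys.argv[2])+90,float(sys.argv[3]),s)
E
python3 wl.py blue -1.9 .084
```

```text
blue px [247. 187.] 3711 lid (array([557.8, 365.9]), array([93.6, 59.2]), 87.1) z 0.056 plate 806 (array([557.8, 365.1]), array([39.5,  9.9]), 87.7) 0.0898
at [0.5579 0.365  0.1843] rpy [ 1.7999e+02 -5.0000e-02 -9.1960e+01] t 25.6 F [-0.5 -0.8  1.5] w 0.506 g 0.0 j6 -0.86
turn deg -0.06 then tool x,y mm -0.1 0.1 z 100.3
```

Emit:
carry_out --deltas '[[0,[0,0,0.015],0.5],[0,[0,0,0.02],0],[0,[0,0,0.02],0],[0,[0,0,0.02],0],[0,[0,0,0.015],0],[0,[0,0,0.01],0],[0,[0,0,0],0],[0.4,[0,0,0],0],[1,[0,0,0],0],[1,[0,0,0],0],[1,[0,0,0],0],[1,[0,0,0],0],[1,[0,0,0],0],[1,[0,0,-0.003],0],[1,[0,0,-0.005],0],[1,[0,0,0],0]]'

```text
time_s: 26.95
position: [0.5577, 0.3659, 0.0925]
eef_rot: [3.141, 0.0, -1.613]
ft_force: [0.2, -0.2, -2.4]
width: 0.102
grip_force: 78.1
```

Emit:
carry_out --deltas '[[1,[0,0,-0.01],0],[1,[0,0,-0.02],0],[1,[0,0,-0.02],0],[1,[0,0,-0.02],0],[1,[0,0,-0.02],0],[1,[0,0,-0.02],0],[1,[0,0,-0.015],0],[1,[0,0,-0.01],0],[1,[0,0,0],0.6],[1,[0,0,0],0.6],[1,[0,0,0],0]]'

```text
time_s: 27.87
position: [0.557, 0.3655, 0.2257]
eef_rot: [3.139, -0.002, -1.635]
ft_force: [-0.3, 0.0, -3.0]
width: 0.105
grip_force: 78.3
```

```bash
python3 -c "
from h import *
go(*cr(42,-37.5),CY+90,.0905)"
```

```text
at [0.557  0.3655 0.2257] rpy [ 1.7986e+02 -1.0000e-01 -9.3680e+01] t 27.9 F [-0.3  0.  -3. ] w 0.105 g 78.3 j6 -0.89
turn deg 0.02 then tool x,y mm 434.7 -67.8 z 135.2
```

Emit:
carry_out --deltas '[[1,[0.0155,-0.0022,0],0],[1,[0.0262,-0.0041,0],0],[1,[0.0262,-0.0041,0],0],[1,[0.0262,-0.0041,0],0],[1,[0.0262,-0.0041,0],0],[1,[0.0262,-0.0041,0],0],[1,[0.0262,-0.0041,0],0],[1,[0.0262,-0.0041,0],0],[1,[0.0262,-0.0041,0],0],[1,[0.0262,-0.0041,0],0],[1,[0.0262,-0.0041,0],0],[1,[0.0262,-0.0041,0],0],[1,[0.0262,-0.0041,0],0],[1,[0.0262,-0.0041,0],0],[1,[0.0262,-0.0041,0],0],[1,[0.0262,-0.0041,0],0],[1,[0.0262,-0.0041,0],0],[1,[0,0,0],0],[1,[0,0,0],0],[1,[0,0,0],0]]'

```text
time_s: 29.53
position: [0.5973, -0.0725, 0.2263]
eef_rot: [3.14, -0.0, -1.635]
ft_force: [-0.1, 0.6, -2.7]
width: 0.1
grip_force: 78.1
```

```bash
cat > hl.py <<'E'
from h import *
import sys
n=sys.argv[1]; tx,ty=map(float,sys.argv[2:4])
go(*cr(tx,ty),CY+90,.0905)
s,c=wrist(); P=cloud(c); z=P[...,2]; q=cxy(P); H,S,V=cv2.split(cv2.cvtColor(c["img"],cv2.COLOR_BGR2HSV)); ok=c["z_map"]>.06
m=np.zeros(H.shape,bool)
for a,b in HUE[n]: m|=(H>=a)&(H<=b)
m&=ok&(S>90)&(z>s["position"][2]-.04)&(z<s["position"][2]-.01)
print(n,m.sum(),rect(q[m]/1000),"x",np.percentile(q[m][:,0],[.5,99.5]),"y",np.percentile(q[m][:,1],[.5,99.5]),"z",np.median(z[m]))
cv2.imwrite("pics/h_%s.png"%n,c["img"])
E
python3 hl.py blue 42 -37.5
```

```text
at [ 0.5973 -0.0725  0.2263] rpy [179.88  -0.   -93.67] t 29.5 F [-0.1  0.6 -2.7] w 0.1 g 78.1 j6 -0.21
turn deg 0.03 then tool x,y mm 0.3 0.6 z 135.8
blue 6809 (array([ 42.1, -49.4]), array([56.3, 69.3]), 0.0) x [14.53200182 70.02278106] y [-83.51758574 -18.88509596] z 0.19612470258808776
```

Emit:
carry_out --deltas '[[1,[-0.0018,0,0.01],0],[1,[0,0,0.012],0],[1,[0,0,0.012],0],[1,[0,0,0.012],0],[1,[0,0,0.012],0],[1,[0,0,0.01],0],[1,[0,0,0.008],0],[1,[0,0,0.008],0],[1,[0,0,0.008],0],[1,[0,0,0.008],0],[1,[0,0,0.008],0],[1,[0,0,0.008],0],[1,[0,0,0.005],0],[1,[0,0,0.003],0],[1,[0,0,0.003],0],[1,[0,0,0.003],0],[1,[0,0,0.001],0],[1,[0,0,0],0],[1,[0,0,0],0]]'

```text
time_s: 31.17
position: [0.5983, -0.0704, 0.0966]
eef_rot: [-3.141, 0.0, -1.634]
ft_force: [0.4, -0.4, -3.7]
width: 0.101
grip_force: 78.1
```

Emit:
carry_out --deltas '[[1,[0,0,0.001],0],[1,[0,0,0.001],0],[1,[0,0,0.001],0],[1,[0,0,0],0],[1,[0,0,0],0]]'

```text
time_s: 31.58
position: [0.5981, -0.0704, 0.0932]
eef_rot: [3.141, -0.0, -1.634]
ft_force: [0.3, -0.8, -3.8]
width: 0.1
grip_force: 78.1
```

Emit:
carry_out --deltas '[[1,[0,0,0.001],0],[1,[0,0,0.001],0],[1,[0,0,0.001],0],[1,[0,0,0],0],[1,[0,0,0],0]]'

```text
time_s: 32.0
position: [0.5983, -0.0705, 0.0921]
eef_rot: [-3.141, -0.0, -1.633]
ft_force: [-3.2, -0.1, 6.1]
width: 0.1
grip_force: 79.6
```

Contact with the floor. Release, rise and look.

Emit:
carry_out --deltas '[[0.7,[0,0,0],0],[0.4,[0,0,0],0],[0.4,[0,0,0],0],[0.4,[0,0,0],0],[0.4,[0,0,-0.005],0],[0.4,[0,0,-0.01],0],[0.4,[0,0,-0.02],0],[0.4,[0,0,-0.02],0],[0.3,[0,0,-0.02],0],[0.1,[0,0,-0.02],0],[0,[0,0,-0.02],0],[0,[0,0,-0.015],0],[0,[0,0,-0.005],0],[0,[0,0,0],0],[0,[0,0,0],0]]'

```text
time_s: 33.25
position: [0.5977, -0.0703, 0.2251]
eef_rot: [3.141, 0.0, -1.634]
ft_force: [-0.2, -0.5, -1.3]
width: 0.499
grip_force: 0.0
```

```bash
python3 look.py t3 green yellow
python3 -c "
from h import *
go(.583,.2165,3.2+90,.18)"
```

```text
WRIST in crate: level lids
red 5414 crate mm (array([-31.1, -37.2]), array([76.1, 89. ]), 0.1) z [0.0608 0.0621 0.0632]
blue 2976 crate mm (array([ 43.6, -36.7]), array([87.8, 55.1]), 90.0) z [0.0609 0.062  0.0632]
yellow 261 crate mm (array([  0.4, -36.6]), array([143.9,  92.8]), 0.2) z [0.0547 0.0599 0.0611]
TOP
green px [174. 253.] 55 lid (array([411.9, 226.8]), array([74.8, 63.7]), 17.4) z 0.0512 plate 53 (array([410.3, 226.3]), array([ 9.6, 40.2]), 17.9) 0.0851
yellow px [173. 208.] 21 lid (array([580.3, 245.6]), array([58.9, 13.4]), 17.1) z 0.0513 plate 1 (array([578.9, 236.1]), array([0., 0.]), 0.0) 0.0821
at [ 0.5974 -0.0704  0.224 ] rpy [ 1.7985e+02 -1.0000e-02 -9.3640e+01] t 33.4 F [ 0.1  0.7 -0.2] w 0.5 g 0.0 j6 -0.21
turn deg -6.84 then tool x,y mm -287.2 -1.7 z 44.0
```

Red and blue are both flat in the -y bay. Yellow looks knocked aside or partly hidden by the arm, so I'll go above it and look with the wrist camera.

Emit:
carry_out --deltas '[[0,[0,0,0],-6.8],[0,[-0.015,0,0],0],[0,[-0.0255,0,0],0],[0,[-0.0255,0,0],0],[0,[-0.0255,0,0],0],[0,[-0.0255,0,0],0],[0,[-0.0255,0,0],0],[0,[-0.0255,0,0],0],[0,[-0.0255,0,0],0],[0,[-0.0255,0,0],0],[0,[-0.0255,0,0],0],[0,[-0.0255,0,0],0],[0,[-0.0155,-0.002,0],0],[0,[0,0,0],0],[0,[0,0,0],0],[0,[0,0,0],0]]'

```text
time_s: 34.68
position: [0.5841, 0.214, 0.2246]
eef_rot: [3.14, -0.001, -1.516]
ft_force: [0.3, -0.3, 0.2]
width: 0.502
grip_force: 0.0
```

```bash
python3 wl.py yellow 3.2 .078
python3 - <<'E'
from h import *
s,c=wrist(); cv2.imwrite("pics/w5.png",c["img"])
E
```

```text
yellow px [252. 170.] 2676 lid (array([582.5, 216.5]), array([59. , 63.5]), 3.4) z 0.05 plate 567 (array([582.6, 215.8]), array([ 9.4, 39.2]), 3.0) 0.0838
at [0.5841 0.214  0.2246] rpy [ 1.7992e+02 -5.0000e-02 -8.6850e+01] t 34.7 F [ 0.3 -0.3  0.2] w 0.502 g 0.0 j6 -0.56
turn deg -0.05 then tool x,y mm -1.9 1.4 z 146.6
```

View pics/w5.png

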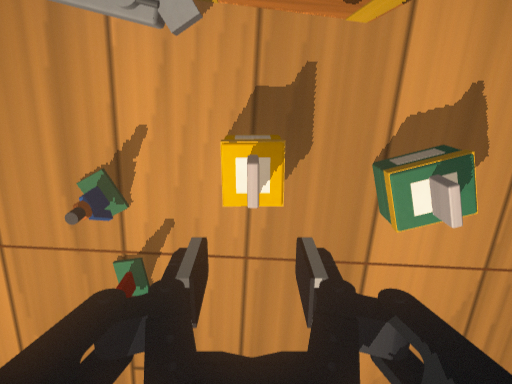

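Yellow at (252,170) has not moved; the arm only hid it. Grasp it.

Emit:
carry_out --deltas '[[0,[-0.002,0.0014,0.015],0],[0,[0,0,0.02],0],[0,[0,0,0.02],0],[0,[0,0,0.02],0],[0,[0,0,0.02],0],[0,[0,0,0.018],0],[0,[0,0,0.014],0],[0,[0,0,0.01],0],[0,[0,0,0.008],0],[0,[0,0,0],0],[0,[0,0,0],0]]'

```text
time_s: 35.7
position: [0.5831, 0.2164, 0.0806]
eef_rot: [-3.141, -0.0, -1.516]
ft_force: [0.3, 0.6, -0.0]
width: 0.501
grip_force: 0.0
```

Emit:
carry_out --deltas '[[0.4,[0,0,0],0],[1,[0,0,0],0],[1,[0,0,0],0],[1,[0,0,0],0],[1,[0,0,0],0],[1,[0,0,0],0],[1,[0,0,-0.003],0],[1,[0,0,-0.005],0],[1,[0,0,0],0]]'

```text
time_s: 36.45
position: [0.5827, 0.2167, 0.0886]
eef_rot: [-3.141, 0.0, -1.515]
ft_force: [0.0, 1.0, -1.9]
width: 0.102
grip_force: 78.8
```

Emit:
carry_out --deltas '[[1,[0,0,-0.01],0],[1,[0,0,-0.02],0],[1,[0,0,-0.02],0],[1,[0,0,-0.02],0],[1,[0,0,-0.02],0],[1,[0,0,-0.02],0],[1,[0,0,-0.018],0],[1,[0,0,-0.01],0],[1,[0,0,0],3.5],[1,[0,0,0],3.4],[1,[0,0,0],0]]'

```text
time_s: 37.37
position: [0.5824, 0.2166, 0.2262]
eef_rot: [3.141, -0.0, -1.637]
ft_force: [-0.0, -0.6, -1.1]
width: 0.101
grip_force: 78.8
```

```bash
python3 -c "
from h import *
go(*cr(42,55),CY+90,.084)"
```

```text
at [0.5824 0.2166 0.2262] rpy [179.96  -0.   -93.79] t 37.4 F [-0.  -0.6 -1.1] w 0.101 g 78.8 j6 -0.68
turn deg -0.09 then tool x,y mm 195.3 -33.0 z 142.2
```

Emit:
carry_out --deltas '[[1,[0.0125,-0.002,0],0],[1,[0.0244,-0.0041,0],0],[1,[0.0244,-0.0041,0],0],[1,[0.0244,-0.0041,0],0],[1,[0.0244,-0.0041,0],0],[1,[0.0244,-0.0041,0],0],[1,[0.0244,-0.0041,0],0],[1,[0.0244,-0.0041,0],0],[1,[0.0121,-0.0023,0],0],[1,[0,0,0],0],[1,[0,0,0],0],[1,[0,0,0],0]]'

```text
time_s: 38.37
position: [0.6029, 0.0199, 0.2261]
eef_rot: [3.141, 0.0, -1.635]
ft_force: [-0.8, 0.5, -1.3]
width: 0.1
grip_force: 78.8
```

```bash
python3 hl.py yellow 42 55
```

```text
at [0.6029 0.0199 0.2261] rpy [ 1.7998e+02  1.0000e-02 -9.3690e+01] t 38.4 F [-0.8  0.5 -1.3] w 0.1 g 78.8 j6 -0.37
turn deg 0.01 then tool x,y mm 0.3 0.2 z 135.6
yellow 6142 (array([41.7, 52.1]), array([59.2, 59.1]), 0.0) x [12.48655268 71.01153588] y [22.8389751  77.41577092] z 0.1944056499145657
```

View pics/h_yellow.png

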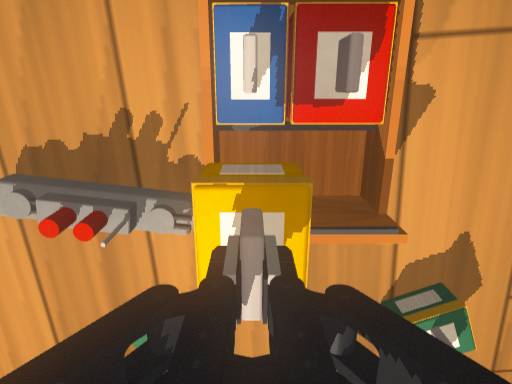

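Yellow hangs over the left half of the +y bay, with its -y edge about 3.5 mm past the rib. Lower it.

Emit:
carry_out --deltas '[[1,[0,0,0.01],0],[1,[0,0,0.012],0],[1,[0,0,0.012],0],[1,[0,0,0.012],0],[1,[0,0,0.012],0],[1,[0,0,0.01],0],[1,[0,0,0.008],0],[1,[0,0,0.008],0],[1,[0,0,0.008],0],[1,[0,0,0.008],0],[1,[0,0,0.008],0],[1,[0,0,0.008],0],[1,[0,0,0.008],0],[1,[0,0,0.005],0],[1,[0,0,0.004],0],[1,[0,0,0.002],0],[1,[0,0,0],0],[1,[0,0,0],0]]'

```text
time_s: 39.92
position: [0.6032, 0.0196, 0.0915]
eef_rot: [-3.141, 0.0, -1.636]
ft_force: [-0.2, 0.7, -1.8]
width: 0.103
grip_force: 78.8
```

Emit:
carry_out --deltas '[[1,[0,0,0.001],0],[1,[0,0,0.001],0],[1,[0,0,0.001],0],[1,[0,0,0],0],[1,[0,0,0],0]]'

```text
time_s: 40.33
position: [0.603, 0.0196, 0.0883]
eef_rot: [-3.142, 0.0, -1.636]
ft_force: [0.2, -0.9, -1.8]
width: 0.097
grip_force: 78.8
```

Emit:
carry_out --deltas '[[1,[0,0,0.001],0],[1,[0,0,0.001],0],[1,[0,0,0.0005],0],[1,[0,0,0],0],[1,[0,0,0],0]]'

```text
time_s: 40.75
position: [0.6032, 0.0196, 0.0874]
eef_rot: [-3.141, -0.0, -1.635]
ft_force: [-3.1, 0.5, 6.0]
width: 0.101
grip_force: 80.0
```

Emit:
carry_out --deltas '[[0.7,[0,0,0],0],[0.4,[0,0,0],0],[0.4,[0,0,0],0],[0.4,[0,0,0],0],[0.4,[0,0,-0.005],0],[0.4,[0,0,-0.01],0],[0.4,[0,0,-0.02],0],[0.4,[0,0,-0.02],0],[0.3,[0,0,-0.02],0],[0.1,[0,0,-0.02],0],[0,[0,0,-0.02],0],[0,[0,0,-0.02],0],[0,[0,0,-0.005],0],[0,[0,0,0],0],[0,[0,0,0],0]]'

```text
time_s: 42.0
position: [0.6026, 0.0196, 0.2256]
eef_rot: [3.141, 0.0, -1.636]
ft_force: [-0.4, -0.2, -1.0]
width: 0.498
grip_force: 0.0
```

```bash
python3 look.py t4 green
python3 -c "
from h import *
go(.4095,.2255,18+90,.18)"
```

```text
WRIST in crate: level lids
red 7546 crate mm (array([-31.2, -36.9]), array([89.9, 76.4]), 89.9) z [0.0607 0.062  0.0631]
blue 3714 crate mm (array([ 43.3, -36.5]), array([89.1, 55.7]), 89.9) z [0.0607 0.062  0.0632]
yellow 2882 crate mm (array([0.3, 0.9]), array([144. , 167.3]), 0.0) z [0.0545 0.056  0.06  ]
TOP
green none
at [0.6022 0.0195 0.2244] rpy [ 1.7984e+02 -3.0000e-02 -9.3740e+01] t 42.1 F [-0.4 -0.2 -0.4] w 0.502 g 0.0 j6 -0.37
turn deg -21.74 then tool x,y mm -255.5 119.6 z 44.4
```

Emit:
carry_out --deltas '[[0,[0,0,0],-5.5],[0,[0,0,0],-5.5],[0,[0,0,0],-5.5],[0,[0,0,0],-5.2],[0,[-0.0115,0.0054,0],0],[0,[-0.0232,0.0109,0],0],[0,[-0.0232,0.0109,0],0],[0,[-0.0232,0.0109,0],0],[0,[-0.0232,0.0109,0],0],[0,[-0.0232,0.0109,0],0],[0,[-0.0232,0.0109,0],0],[0,[-0.0232,0.0109,0],0],[0,[-0.0232,0.0109,0],0],[0,[-0.0232,0.0109,0],0],[0,[-0.0232,0.0109,0],0],[0,[-0.0115,0.0054,0],0],[0,[0,0,0],0],[0,[0,0,0],0],[0,[0,0,0],0]]'

```text
time_s: 43.68
position: [0.4102, 0.2248, 0.2254]
eef_rot: [3.141, -0.001, -1.258]
ft_force: [-0.3, 0.2, -0.6]
width: 0.496
grip_force: 0.0
```

```bash
python3 wl.py green 18 .079
```

```text
green noneTraceback (most recent call last):
  File "wl.py", line 3, in <module>
    s,c=wrist(); o=tins(c,[sys.argv[1]]); P=cloud(c); pl=P[o[sys.argv[1]][1]]
                                                           ~^^^^^^^^^^^^^
KeyError: 'green'
```

Run:
```python
from h import *
s,c=wrist(); cv2.imwrite("pics/w6.png",c["img"]); print(cv2.cvtColor(c["img"],cv2.COLOR_BGR2HSV)[140:220:20,220:300:20].tolist())
```

```text
[[[20, 192, 170], [20, 198, 187], [20, 192, 190], [20, 166, 115]], [[59, 83, 123], [21, 35, 249], [17, 59, 172], [47, 75, 78]], [[56, 85, 123], [21, 32, 250], [17, 62, 174], [61, 81, 123]], [[55, 87, 123], [56, 84, 128], [55, 80, 124], [56, 84, 121]]]
```

View pics/w6.png

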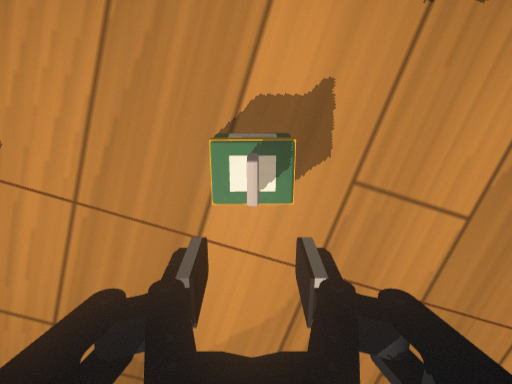

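Green is at (252,172), as expected. My saturation threshold was too strict, so I'll relax it.

```bash
sed -i 's/"green":((60,95),)/"green":((45,100),)/; s/hsv\[...,1\]>110/hsv[...,1]>65/' h.py; sed -i 's/S>110/S>65/' look.py; sed -i 's/S>90/S>65/' hl.py; python3 wl.py green 18 .079
```

```text
green px [252. 170.] 3055 lid (array([409. , 225.6]), array([79.2, 63.6]), 18.2) z 0.0501 plate 576 (array([409.2, 225.2]), array([ 9.4, 39.5]), 17.8) 0.0838
at [0.4106 0.2246 0.2255] rpy [ 1.7996e+02 -2.0000e-02 -7.2110e+01] t 43.8 F [ 0.3 -0.4 -0.3] w 0.5 g 0.0 j6 -0.54
turn deg -0.11 then tool x,y mm -1.0 1.1 z 146.5
```

Emit:
carry_out --deltas '[[0,[-0.001,0.0011,0.015],0],[0,[0,0,0.02],0],[0,[0,0,0.02],0],[0,[0,0,0.02],0],[0,[0,0,0.02],0],[0,[0,0,0.018],0],[0,[0,0,0.014],0],[0,[0,0,0.01],0],[0,[0,0,0.009],0],[0,[0,0,0],0],[0,[0,0,0],0]]'

```text
time_s: 44.75
position: [0.4092, 0.2255, 0.0796]
eef_rot: [3.141, -0.001, -1.258]
ft_force: [0.8, -0.7, 0.8]
width: 0.498
grip_force: 0.0
```

Emit:
carry_out --deltas '[[0.4,[0,0,0],0],[1,[0,0,0],0],[1,[0,0,0],0],[1,[0,0,0],0],[1,[0,0,0],0],[1,[0,0,0],0],[1,[0,0,-0.003],0],[1,[0,0,-0.005],0],[1,[0,0,0],0]]'

```text
time_s: 45.5
position: [0.4091, 0.2259, 0.0883]
eef_rot: [-3.141, 0.0, -1.257]
ft_force: [-0.0, -0.1, -2.4]
width: 0.105
grip_force: 78.0
```

Emit:
carry_out --deltas '[[1,[0,0,-0.01],0],[1,[0,0,-0.02],0],[1,[0,0,-0.02],0],[1,[0,0,-0.02],0],[1,[0,0,-0.02],0],[1,[0,0,-0.02],0],[1,[0,0,-0.018],0],[1,[0,0,-0.01],0],[1,[0,0,0],5.4],[1,[0,0,0],5.4],[1,[0,0,0],5.4],[1,[0,0,0],5.4],[1,[0,0,0],0],[1,[0,0,0],0]]'

```text
time_s: 46.67
position: [0.4087, 0.2256, 0.2254]
eef_rot: [3.141, -0.0, -1.632]
ft_force: [1.2, -0.1, -0.7]
width: 0.106
grip_force: 78.2
```

```bash
python3 -c "
from h import *
go(*cr(-31.7,55),CY+90,.084)"
```

```text
at [0.4087 0.2256 0.2254] rpy [ 1.7996e+02 -3.0000e-02 -9.3500e+01] t 46.7 F [ 1.2 -0.1 -0.7] w 0.106 g 78.2 j6 -0.91
turn deg 0.2 then tool x,y mm 193.0 -133.2 z 141.4
```

Emit:
carry_out --deltas '[[1,[0.0097,-0.0067,0],0.2],[1,[0.0193,-0.0133,0],0],[1,[0.0193,-0.0133,0],0],[1,[0.0193,-0.0133,0],0],[1,[0.0193,-0.0133,0],0],[1,[0.0193,-0.0133,0],0],[1,[0.0193,-0.0133,0],0],[1,[0.0193,-0.0133,0],0],[1,[0.0193,-0.0133,0],0],[1,[0.0193,-0.0133,0],0],[1,[0.0096,-0.0068,0],0],[1,[0,0,0],0],[1,[0,0,0],0],[1,[0,0,0],0]]'

```text
time_s: 47.83
position: [0.5286, 0.0248, 0.2256]
eef_rot: [3.141, 0.0, -1.637]
ft_force: [-0.4, -0.3, -2.0]
width: 0.103
grip_force: 78.2
```

```bash
python3 hl.py green -31.7 55
```

```text
at [0.5286 0.0248 0.2256] rpy [179.96   0.   -93.77] t 47.8 F [-0.4 -0.3 -2. ] w 0.103 g 78.2 j6 -0.42
turn deg -0.07 then tool x,y mm 0.4 -0.6 z 135.1
green 8566 (array([-32.6,  53.7]), array([59.9, 76.5]), 89.6) x [-70.22228064   5.08747136] y [24.23642701 81.56094675] z 0.19480042289933142
```

Emit:
carry_out --deltas '[[1,[0,0,0.01],0],[1,[0,0,0.012],0],[1,[0,0,0.012],0],[1,[0,0,0.012],0],[1,[0,0,0.012],0],[1,[0,0,0.01],0],[1,[0,0,0.008],0],[1,[0,0,0.008],0],[1,[0,0,0.008],0],[1,[0,0,0.008],0],[1,[0,0,0.008],0],[1,[0,0,0.008],0],[1,[0,0,0.008],0],[1,[0,0,0.005],0],[1,[0,0,0.004],0],[1,[0,0,0.002],0],[1,[0,0,0],0],[1,[0,0,0],0]]'

```text
time_s: 49.38
position: [0.5293, 0.0244, 0.091]
eef_rot: [-3.141, 0.0, -1.637]
ft_force: [-0.1, -0.6, -1.6]
width: 0.104
grip_force: 78.2
```

Emit:
carry_out --deltas '[[1,[0,0,0.001],0],[1,[0,0,0.001],0],[1,[0,0,0.001],0],[1,[0,0,0],0],[1,[0,0,0],0]]'

```text
time_s: 49.8
position: [0.5291, 0.0243, 0.0878]
eef_rot: [-3.142, -0.0, -1.638]
ft_force: [0.1, -0.1, -2.1]
width: 0.1
grip_force: 78.2
```

Emit:
carry_out --deltas '[[1,[0,0,0.001],0],[1,[0,0,0.001],0],[1,[0,0,0.0005],0],[1,[0,0,0],0],[1,[0,0,0],0]]'

```text
time_s: 50.22
position: [0.5292, 0.0244, 0.0867]
eef_rot: [-3.141, -0.0, -1.637]
ft_force: [-3.3, -0.4, 7.5]
width: 0.1
grip_force: 79.6
```

Emit:
carry_out --deltas '[[0.7,[0,0,0],0],[0.4,[0,0,0],0],[0.4,[0,0,0],0],[0.4,[0,0,0],0],[0.4,[0,0,-0.005],0],[0.4,[0,0,-0.01],0],[0.4,[0,0,-0.02],0],[0.4,[0,0,-0.02],0],[0.3,[0,0,-0.02],0],[0.1,[0,0,-0.02],0],[0,[0,0,-0.02],0],[0,[0,0,-0.02],0],[0,[-0.02,0,-0.01],0],[0,[-0.02,0,0],0],[0,[-0.02,0,0],0],[0,[0,0,0],0],[0,[0,0,0],0],[0,[0,0,0],0]]'

```text
time_s: 51.72
position: [0.5329, 0.0839, 0.2307]
eef_rot: [-3.141, -0.0, -1.637]
ft_force: [-0.9, -0.7, 0.5]
width: 0.499
grip_force: 0.0
```

```bash
python3 look.py t5
python3 - <<'E'
from h import *
c=dict(np.load("topL.npz")); P=cloud(c); z=P[...,2]; H,S,V=cv2.split(cv2.cvtColor(c["img"],cv2.COLOR_BGR2HSV))
b=(abs(P[...,0]-.525)<.14)&(abs(P[...,1]+.34)<.14)
m=(S<90)&b&(abs(z-.073)<.012); print("tray rim",m.sum(),rect(P[m][:,:2]),np.median(z[m]))
s,w=wrist(); s2=capture("scene")
cv2.imwrite("pics/end.png",np.hstack([cv2.resize(c["img"][90:300,90:430],(430,400)),cv2.resize(w["img"],(370,400))]))
E
```

```text
WRIST in crate: level lids
red 3401 crate mm (array([-31.4,  -8.8]), array([34.1, 76.2]), 89.9) z [0.0606 0.0619 0.0631]
blue 2486 crate mm (array([43.1, -8.7]), array([35. , 56.4]), 89.8) z [0.0606 0.0619 0.0632]
green 3677 crate mm (array([-28. ,  61.8]), array([58.6, 75.7]), 89.9) z [0.0548 0.056  0.0572]
yellow 3616 crate mm (array([ 0.7, 33.1]), array([118.5, 143.2]), 89.9) z [0.0539 0.0558 0.0591]
TOP
tray rim 398 (array([ 526.8, -338.8]), array([119.9, 172.1]), 9.4) 0.07303665640826232
```

View pics/end.png

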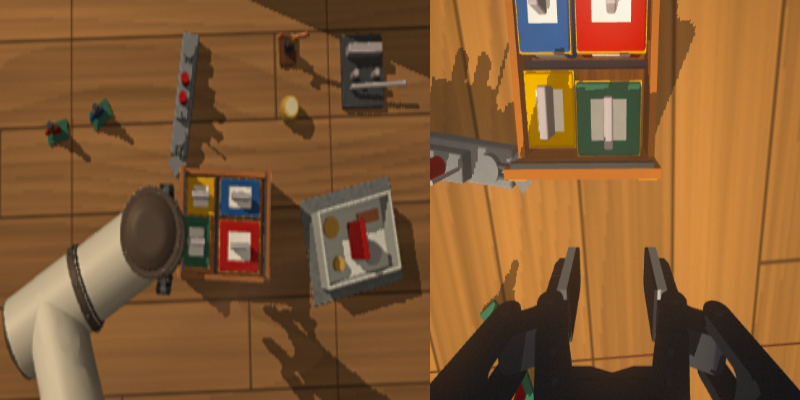

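All four tins are in the crate and the tray stands on the mat. Green seems to have moved towards the +y wall, so I'll check green and yellow more closely.

```bash
cat > chk.py <<'E'
from h import *
s,c=wrist(); P=cloud(c); z=P[...,2]; q=cxy(P); ok=c["z_map"]>.06; H,S,V=cv2.split(cv2.cvtColor(c["img"],cv2.COLOR_BGR2HSV))
for n,xl in(("green",(-76,20)),("yellow",(-5,76))):
    m=ok&(abs(z-.056)<.006)&(q[...,0]>xl[0])&(q[...,0]<xl[1])&(q[...,1]>17)&(q[...,1]<95)
    a,b=HUE[n][0]; m&=(H>=a)&(H<=b)&(S>65)
    p=P[m]; k=np.linalg.lstsq(np.c_[p[:,:2],np.ones(len(p))],p[:,2],rcond=None)[0]
    m2=cv2.morphologyEx(m.astype(np.uint8),cv2.MORPH_OPEN,np.ones((5,5)))>0
    pl=ok&(z>.078)&(z<.096)&(q[...,0]>xl[0]+12)&(q[...,0]<xl[1]-12)&(q[...,1]>20)&(q[...,1]<84)&(S<60)
    print(n,rect(q[m2]/1000),"tilt",k[:2].round(3),"plate",rect(q[pl]/1000))
print("t",s["time_s"])
E
python3 chk.py
python3 - <<'E'
from h import *
s,c=wrist(); cv2.imwrite("pics/z.png",cv2.resize(c["img"][0:190,50:330],None,fx=2.8,fy=2.8))
E
```

```text
green (array([-27.9,  61.8]), array([59.5, 75.5]), 89.9) tilt [0.    0.003] plate (array([-28. ,  62.1]), array([39.8,  9.4]), 89.8)
yellow (array([42.2, 53.9]), array([58.9, 60.4]), 0.0) tilt [0.005 0.004] plate (array([42.1, 54.1]), array([ 9.3, 37.6]), 0.3)
t 51.9167
```

View pics/z.png

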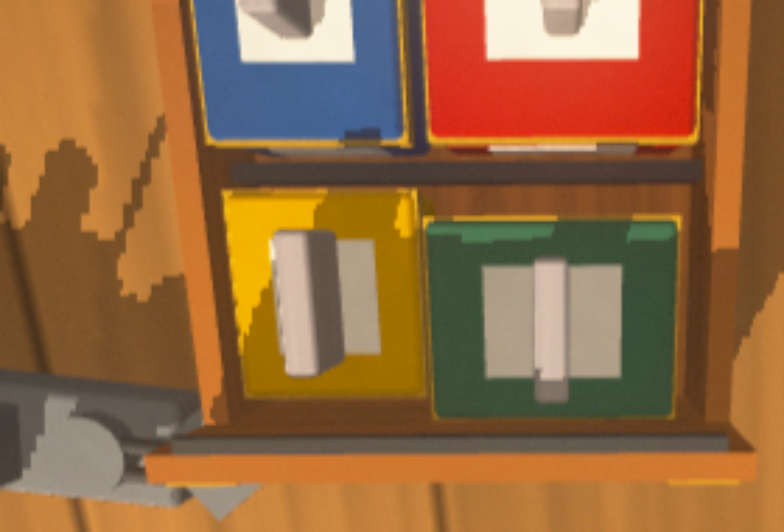

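Green now stands at crate (-28,62) mm, flat and square against the end wall. Yellow is at (42,54), and red and blue have not moved. All four lids are level at floor height, so the packing holds. The tray is centred on the mat to within about 3 mm, so I'm handing in.

```bash
python3 -c "
from workcell import close_job
print(close_job())"
```

```text
the job is handed in; nothing more can be done
None
```

I handed the job in: the tray stands flat within about 3 mm of the mat's centre and all four tins are upright and flat on the crate floor, though the green one shifted about 8 mm to the +y end wall (cause unknown, now partly under the lip) and I left it there; the bystanders were not touched.

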